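# Reassemble an air pump in its mounting tray

### The arm

A 7-joint arm with a two-finger parallel gripper is mounted at the origin on the work surface. World frame = base frame: x ahead of the robot, y to its left, z up, the work surface at z = 0. Lengths are in m, angles in degrees, forces in N, time in s.
With the tool pointing down it reaches from about 0.4 to 0.925 m from the base axis. Payload 5.6 kg.
Tool frame: the origin (TCP) lies at the very end of the fingers, on their centre line; the grasp point (between the pads) lies 19 mm behind it; y points along the fingers, x is the direction in which the jaws open and shut, and the axes are right-handed (so a half turn about y gives the same grasp; the last joint's range is limited). The gripper opens to 85 mm and grips with 20 to 120 N. Pads are 22 mm wide; open, the fingers measure 114 mm over their backs; the gripper's body (76 mm by 85 mm) begins 54 mm behind the grasp point. The pads swing forward as they close: fully open they stand 13 mm farther back than shut.
Start: joints at [73.224, 26.786, -0.665, 91.828, 0.344, 61.387, -3.226], TCP at [0.161, -0.63, 0.231] pointing down, gripper open.
Joint ranges: [-144.91, 144.91], [-17.63, 115.5], [-89.93, 88.59], [15.96, 139.68], [-74.01, 254.01], [8.47, 105.57], [-167.45, 167.45]. Speed limits (degrees/s): [147.25, 147.25, 180, 180, 180, 180, 180].

### API

Orientations are given as [roll, pitch, yaw] about the fixed x, y, z axes, in that order (R = Rz(yaw) Ry(pitch) Rx(roll)).
In Python, from bench import ctrl gives the robot as it stands.
- The arm moves only by the tool play_rows, never from a script. Its argument "plan" is a list of rows, each an object of numbers: "fingers": the closure, from 0 (fully open) to 1 (shut); "x", "y", "z": the shift along the tool's x, y, z in cm; "roll": the turn about the tool's y in degrees. A call has 1 to 8 rows; each row shifts and turns the commanded pose from where the row before left it, along the tool's axes as they then stand; what a row does not reach is not made up. A row lasts 1/10 s, in which the tool goes at most 50 mm and 8.59 degrees, less where a joint would pass 70% of its speed; a pose out of reach is approached as far as the arm can. A call with a gripper value outside its range is refused whole. The fingers move at their own pace and stop on an object; "grip_force" is the grip in N (left out, the last holds). Time passes only in rows, so rows that do not move let the fingers close. It gives the time, the measured TCP pose, the force and the opening at its end, in the units of the state.
- ctrl.get_obs(): the state, without advancing time (a new reading comes with each control period).
- ctrl.capture(name): name is "scene" or "top" or "wrist"; returns a dict with "img" (420x560x3 uint8, red, green, blue), "camera_matrix" (3x3 intrinsics, pixels), "R" (3x3) and "t" (3): a world point X has camera coordinates R X + t. Camera axes: x right, y down, z forward; pixel columns grow to the right and rows downward; lengths in m; the calibration is good to about 2 mm. A picture is of the moment at which its call begins. There is no depth.
- ctrl.sign_off(): hands the job in, once; it reports no verdict.
The state is a dict: "time": time; "joint_pos": joint angles; "qd": joint speeds; "joint_torque": joint torques, N m; "tool_pos": TCP position; "ee_rot": TCP orientation; "wrist_force": force on the tool from outside, world axes, zero at the start; "wrist_torque": the same for the moment, N m; "width": finger opening in m.
Only numpy, scipy, OpenCV 4.12 (cv2) and the standard library are available. Lean on these libraries where they do the work, as an engineer would, in place of code of your own. Each camera call takes 0.05 s, during which the arm holds its last target.

### The job

Put the air pump back together in its mounting tray: first set the open housing shell down between the tray's corner angles, then the pump unit upright inside the shell, then the cover over the pump and onto the shell's step, and last the white filter ring over the pipe stub on the cover. Each part must sit fully home and level, lowered into place rather than dropped, and the circuit board, screwdriver, wrench and brush lying about must be left where they are.

Things in the scene. Friction and masses are not known exactly. Their poses are not given: they have to be found in the camera images.
- tray: Grey-green mounting tray fixed to the bench: painted plate 130 (x) x 90 (y) x 3 mm with a low bare-metal angle, 8 mm high above the plate, at each of four corners, enclosing a clear space 114 (x) x 74 (y) mm. Origin at the centre of its underside, z up. The shell sits on the plate (z = 3 mm), its long side along the tray's x, either way round.
- shell: Loose grey plastic open-topped stepped box, standing upright. Lower part 102 (x) x 62 (y) mm up to a flat step at z = 18 mm; above it a narrower collar 86 x 46 mm, walls 3 mm, rim at z = 36 mm. Well inside 80 x 40 mm, floor at z = 3 mm. Origin at centre of underside, z up; same after half a turn. 140 g. Grip across the collar (46 mm, along y).
- pump: Loose pump, upright: black base 70 (x) x 30 (y) x 14 mm, on it a steel block 44 (x) x 26 (y) mm, z = 14 to 60 mm, a copper coil of 24 mm diameter (centre z = 36 mm) on each x end, to x = +-34 mm. Origin at centre of underside, z up; same after half a turn. 300 g. Grip the block across y; seated, its long side is along the shell's and it rises 27 mm above the rim.
- cover: Loose grey plastic box, open side down: 102 (x) x 62 (y) x 54 mm, walls and top 3 mm, inside 96 x 56 x 51 mm. Black slots on top and in its middle a brass pipe stub, 12 mm diameter, z = 54 to 66 mm. Origin at centre of underside, z up; same after half a turn. 130 g. Grip across y (62 mm). Fits loosely over the shell's collar and rests on its step, 18 mm above the shell's underside.
- ring: Loose white plastic filter ring, 44 mm outside diameter, 22 mm bore, 24 mm tall, lying flat with its axis up. Origin at the centre of its underside, z up. About 40 g. Its bore goes over the cover's pipe stub and it rests on the cover's top.
- board: Bystander: loose green circuit board 75 (x) x 50 (y) mm with parts up to 25 mm tall. Origin at the centre of its underside, z up. 
- screwdriver: Bystander: loose screwdriver with red handle, 180 mm long, lying along its x, under 40 mm tall. Origin under its middle, on the bench.
- wrench: Bystander: loose steel wrench, 190 mm long, lying along its x, under 30 mm tall. Origin under its middle, on the bench.
- brush: Bystander: loose wooden-handled brush, 160 mm long, lying along its x, under 40 mm tall. Origin under its middle, on the bench.
Not all that is in view belongs to the job. What is shaped like the pump but pink is not meant.

How it is judged:
By the outcome, as a careful person would: the job done as asked, in the order asked, and still so for the second after the job is handed in, with the robot touching nothing.
It also fails if it takes over 120 s, if anything falls off the work surface, if the arm or the gripper's body presses on something with over 40 N, if the wrist force passes 120 N, or if a joint passes its speed limit or range.

## Working session

There is one attempt and no reset: what is moved stays moved. The work goes in short steps, Python scripts to look and compute and a tool call to move; the robot and the scene stay as the last step left them, time stands still between calls to the robot, and variables do not carry over. Pictures are saved under pics/ and viewed, and the job is handed in when it is done.

Besides the shell and the picture viewer there is one more tool, called after ">>>" as name(argument=value, ...), one argument or row to a line, values as JSON. play_rows: Moves the arm, as the interface text tells. Its arguments: {"type":"object","properties":{"plan":{"type":"array","items":{"type":"object","properties":{"fingers":{"type":"number"},"x":{"type":"number"},"y":{"type":"number"},"z":{"type":"number"},"roll":{"type":"number"}}}},"grip_force":{"type":"number"}},"required":["plan"]}

```bash
ls; mkdir -p pics
python3 - <<'E'
from bench import ctrl
import cv2
o=ctrl.get_obs()
for k in o: print(k,o[k])
for n in ("scene","top","wrist"):
    c=ctrl.capture(n); cv2.imwrite(f"pics/{n}0.png",c["img"][:,:,::-1]); print(n,c["camera_matrix"],c["R"],c["t"])
E
```

```text
pics
time 0.0
joint_pos [73.22642151 26.83704991 -0.66476323 91.88193741  0.34349262 61.38538631
 -3.2241519 ]
qd [ 0.05895007 -0.08928838 -0.01049209 -0.01733584 -0.01068736 -0.0793208
 -0.04655477]
joint_torque [ 4.25021344e-04 -5.32385802e+01  2.14183959e-02 -2.51304406e+01
  1.14474088e-02  7.69968523e-03  3.77553519e-06]
tool_pos [ 0.16045328 -0.6293049   0.23031908]
ee_rot [-90.00689561   0.10216344 -75.69236672]
wrist_force [-0.93689495 -0.09107787 -0.43039067]
wrist_torque [ 0.06003249 -0.05030104  0.00197323]
width 0.08555477668017084
scene [[399.6551681    0.         276.54530977]
 [  0.         399.6551681  209.86718647]
 [  0.           0.           1.        ]] [[ 0.66638728  0.74559939 -0.00308862]
 [ 0.44879232 -0.40441394 -0.79689072]
 [-0.59541031  0.52965169 -0.60411559]] [-0.33833518 -0.17886549  1.23531723]
top [[432.88378898   0.         272.96405389]
 [  0.         432.88378898 212.3988978 ]
 [  0.           0.           1.        ]] [[ 0.00839524 -0.9999602   0.00302108]
 [-0.99574555 -0.00863702 -0.09173984]
 [ 0.09176228 -0.00223805 -0.99577843]] [-0.01902822  0.51755605  1.1858793 ]
wrist [[329.19613967   0.         281.90998191]
 [  0.         329.19613967 210.27340823]
 [  0.           0.           1.        ]] [[ 0.24651583 -0.96913646 -0.00211197]
 [-0.91526061 -0.233527    0.328273  ]
 [-0.31863453 -0.07899149 -0.94458053]] [-0.64766741 -0.04407496  0.38155724]
```

View pics/top0.png

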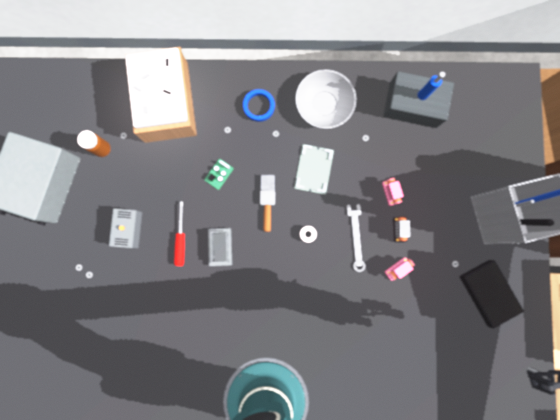

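View pics/scene0.png

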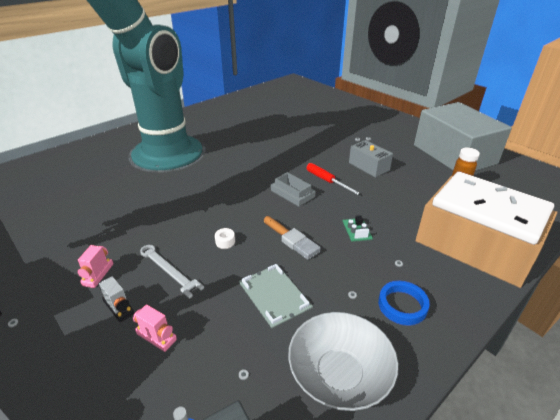

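View pics/wrist0.png

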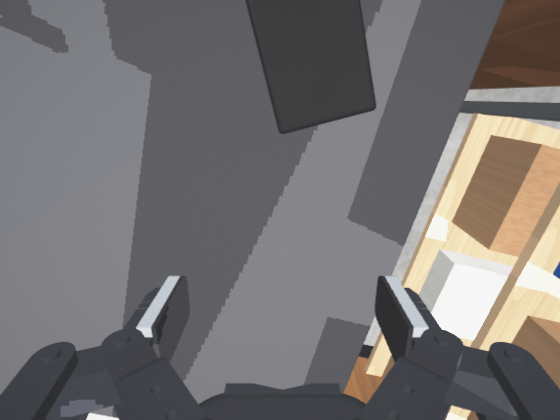

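```bash
cat > h.py <<'E'
import numpy as np, cv2
from bench import ctrl
def cap(n,save=None):
    c=ctrl.capture(n)
    if save: cv2.imwrite(f"pics/{save}.png",c["img"][:,:,::-1])
    return c
def ray(c,u,v,z):
    K,R,t=c["camera_matrix"],c["R"],c["t"]
    d=R.T@np.linalg.solve(K,[u,v,1.]); o=-R.T@t
    return o+d*(z-o[2])/d[2]
def proj(c,X):
    p=c["camera_matrix"]@(c["R"]@np.asarray(X,float)+c["t"]); return p[:2]/p[2]
def crop(c,u0,v0,u1,v1,s,save):
    im=c["img"][v0:v1,u0:u1,::-1]
    im=cv2.resize(im,None,fx=s,fy=s,interpolation=cv2.INTER_CUBIC); cv2.imwrite(f"pics/{save}.png",im)
def go(x,y,z,yaw=None):
    """tool-axis shifts (cm) and roll (deg) from measured pose to target"""
    from scipy.spatial.transform import Rotation as Ro
    o=ctrl.get_obs(); p=np.array(o["tool_pos"]); r=o["ee_rot"]
    R=Ro.from_euler('xyz',r,degrees=True).as_matrix()
    s=R.T@(np.array([x,y,z])-p)*100
    yw=np.degrees(np.arctan2(R[1,0],R[0,0]))
    print("pos",p.round(4),"rot",np.round(r,2),"shift cm x,y,z",s.round(2), "roll",None if yaw is None else round((yw-yaw+90)%180-90,2),"t",round(o["time"],2))
E
python3 - <<'E'
from h import *
c=cap("top")
crop(c,90,160,290,280,4,"t1"); crop(c,280,130,440,290,3.7,"t2")
print(-c["R"].T@c["t"])
for n,u,v,z in [("tray",315,169,.003),("shell",220,247,.03),("cover",125,229,.054),("ring",308,234,.024),("pump",403,229,.05),("board",219,174,0)]:
    print(n,ray(c,u,v,z).round(3))
E
```

```text
[ 0.40669488 -0.01190326  1.22841102]
tray [ 0.646 -0.134  0.003]
shell [0.42  0.131 0.03 ]
cover [0.466 0.386 0.054]
ring [ 0.458 -0.113  0.024]
pump [ 0.473 -0.369  0.05 ]
board [0.629 0.141 0.   ]
```

View pics/t1.png

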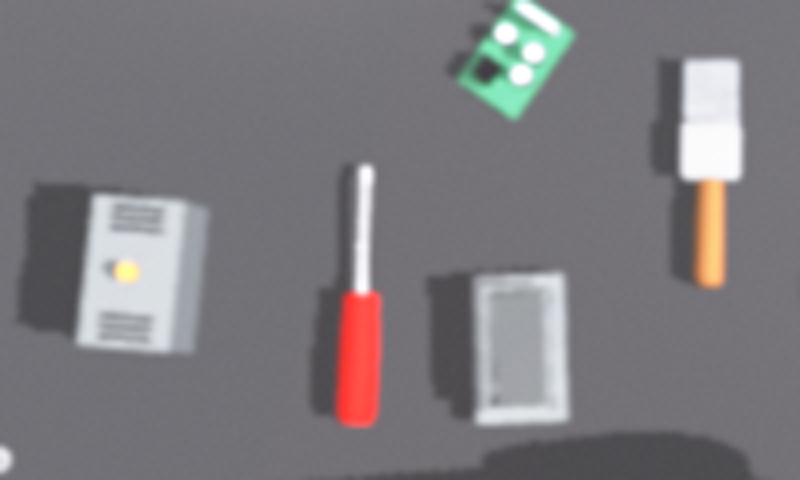

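View pics/t2.png

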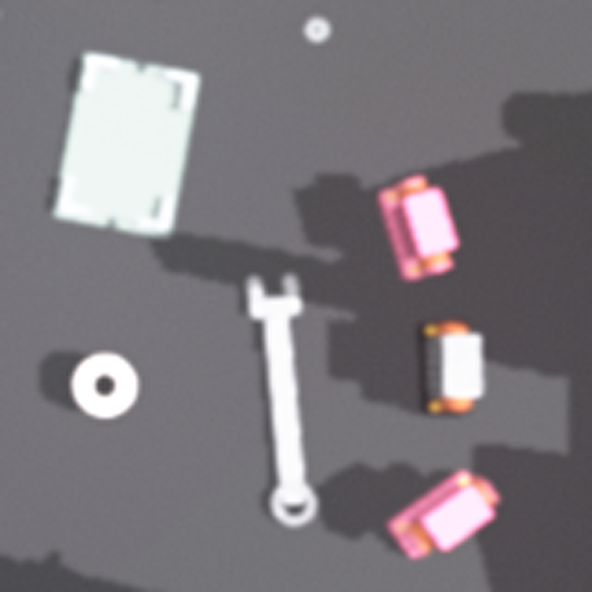

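The loose pump candidates are the pink units at top pixels (394,191) and (400,269), and the black/steel/copper unit at (403,229). The last one fits, because the others are pink. The shell is at (220,247), the cover at (125,229), the ring at (308,234) and the tray at (315,169).

I'll go to the shell in an arc that keeps more than 0.4 m from the base.

Run:
```python
from h import *
go(.47,-.35,.25,-90)
c=cap("top")
print(ray(c,220.6,247,.018))
```

```text
pos [ 0.1605 -0.6295  0.2307] rot [-9.001e+01  6.000e-02 -7.569e+01] shift cm x,y,z [-19.44  -1.92  36.9 ] roll 14.31 t 0.2
[0.42015047 0.13046943 0.018     ]
```

>>> play_rows(
  plan=[
    {"x": -2.2,"z": 4.2,"fingers": 0},
    {"x": -2.2,"z": 4.2},
    {"x": -2.2,"z": 4.2},
    {"x": -2.2,"z": 4.2},
    {"x": -2.2,"z": 4.2},
    {"x": -2.2,"z": 4.2},
    {"x": -2.2,"z": 4.2},
    {"roll": 8,"y": -1},
  ],
)

```text
schema error: expected keys fingers, x, y, z, roll
```

Run:
```python
from h import *
go(.44,.13,.24,-90)
```

```text
pos [ 0.1606 -0.6296  0.2308] rot [-9.000e+01  5.000e-02 -7.569e+01] shift cm x,y,z [-66.7   -0.87  45.85] roll 14.31 t 0.25
```

All keys are required in every row.

>>> play_rows(
  plan=[
    {"x": -2.2,"y": 0,"z": 4.2,"roll": 0,"fingers": 0},
    {"x": -2.2,"y": 0,"z": 4.2,"roll": 0,"fingers": 0},
    {"x": -2.2,"y": 0,"z": 4.2,"roll": 0,"fingers": 0},
    {"x": -2.2,"y": 0,"z": 4.2,"roll": 0,"fingers": 0},
    {"x": -2.2,"y": 0,"z": 4.2,"roll": 0,"fingers": 0},
    {"x": -2.2,"y": 0,"z": 4.2,"roll": 0,"fingers": 0},
    {"x": -2.2,"y": 0,"z": 4.2,"roll": 0,"fingers": 0},
    {"x": 0,"y": -1,"z": 0,"roll": 7,"fingers": 0},
  ],
)

```text
time: 1.05
tool_pos: [0.4131, -0.4008, 0.2403]
ee_rot: [-89.9, 0.3, -82.2]
wrist_force: [0.6, 0.3, 1.0]
width: 0.0854
```

Run:
```python
from h import *
go(.44,.13,.24,-90)
```

```text
pos [ 0.4131 -0.4008  0.2403] rot [-89.89   0.27 -82.16] shift cm x,y,z [-52.22   0.29   9.91] roll 7.84 t 1.05
```

>>> play_rows(
  plan=[
    {"x": 0,"y": 0,"z": 0,"roll": 7.8,"fingers": 0},
    {"x": -4.5,"y": 0,"z": 0.6,"roll": 0,"fingers": 0},
    {"x": -4.5,"y": 0,"z": 0.6,"roll": 0,"fingers": 0},
    {"x": -4.5,"y": 0,"z": 0.6,"roll": 0,"fingers": 0},
    {"x": -4.5,"y": 0,"z": 0.6,"roll": 0,"fingers": 0},
    {"x": -4.5,"y": 0,"z": 0,"roll": 0,"fingers": 0},
    {"x": -4.5,"y": 0,"z": 0,"roll": 0,"fingers": 0},
    {"x": -4.5,"y": 0,"z": 0,"roll": 0,"fingers": 0},
  ],
)

```text
time: 1.85
tool_pos: [0.4339, -0.0914, 0.2415]
ee_rot: [-90.0, -0.0, -90.5]
wrist_force: [1.1, 0.4, 0.2]
width: 0.0853
```

>>> play_rows(
  plan=[
    {"x": -4.5,"y": 0,"z": 0,"roll": 0,"fingers": 0},
    {"x": -4.5,"y": 0,"z": 0,"roll": 0,"fingers": 0},
    {"x": -4.5,"y": 0,"z": 0,"roll": 0,"fingers": 0},
    {"x": -4,"y": 0,"z": 0,"roll": 0,"fingers": 0},
    {"x": 0,"y": 0,"z": 0,"roll": 0,"fingers": 0},
    {"x": 0,"y": 0,"z": 0,"roll": 0,"fingers": 0},
  ],
)

```text
time: 2.45
tool_pos: [0.4355, 0.0824, 0.2412]
ee_rot: [-90.0, -0.0, -90.4]
wrist_force: [0.9, -0.2, 0.6]
width: 0.0856
```

Run:
```python
from h import *
go(.42,.13,.15,-90)
cap("wrist","w1")
```

```text
pos [0.4355 0.0824 0.2412] rot [-9.000e+01 -1.000e-02 -9.036e+01] shift cm x,y,z [-4.75  9.12 -1.58] roll -0.36 t 2.45
```

View pics/w1.png

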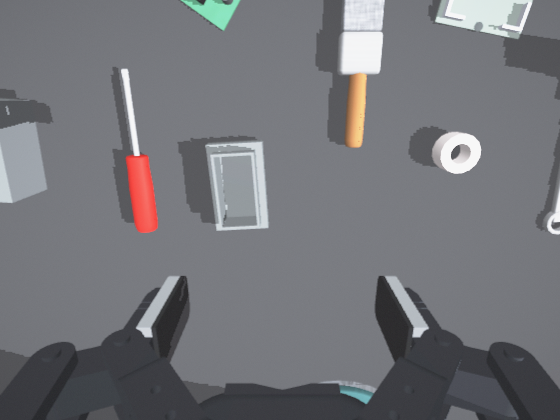

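Run:
```python
from h import *
c=cap("wrist")
crop(c,190,125,290,245,5,"w1c")
```

```text
(no output)
```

View pics/w1c.png

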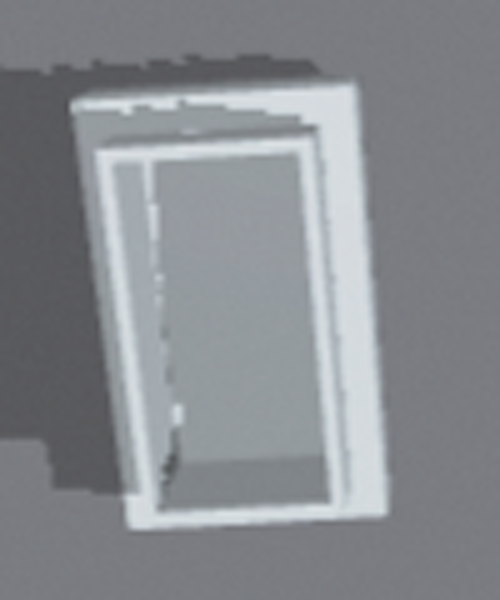

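```bash
cat >> h.py <<'E'
def rect(c,pts,z,u0=0,v0=0,s=1):
    P=np.array([ray(c,u0+u/s,v0+v/s,z)[:2] for u,v in pts])
    e=[np.linalg.norm(P[i]-P[(i+1)%4])*1000 for i in range(4)]
    r=cv2.minAreaRect((P*1000).astype(np.float32))
    # long axis direction
    k=0 if e[0]+e[2]>e[1]+e[3] else 1
    d=(P[(k+1)%4]-P[k])-(P[(k+3)%4]-P[(k+2)%4]); a=np.degrees(np.arctan2(d[1],d[0]))
    a=(a+90)%180-90
    print("centre",P.mean(0).round(4),"edges",np.round(e,1),"long yaw",round(a,2)); return P.mean(0),a
E
python3 - <<'E'
from h import *
c=cap("wrist")
rect(c,[(115,163),(302,152),(332,503),(157,513)],.036,190,125,5)
rect(c,[(73,100),(357,85),(387,515),(130,527)],.018,190,125,5)
t=cap("top")
rect(t,[(476,275),(565,272),(570,422),(478,424)],.018,90,160,4)
E
```

```text
centre [0.4184 0.1328] edges [39.8 80.1 40.1 80.2] long yaw 2.38
centre [0.4187 0.1328] edges [ 62.7 102.1  62.  102. ] long yaw 2.47
centre [0.4202 0.1306] edges [ 62.2 104.3  63.8 103.5] long yaw 2.46
```

Run:
```python
from h import *
go(.4186,.1326,.06,-87.6)
```

```text
pos [0.4357 0.0804 0.2412] rot [-9.001e+01 -3.000e-02 -9.064e+01] shift cm x,y,z [-5.21 18.11 -1.77] roll -3.04 t 2.65
```

>>> play_rows(
  plan=[
    {"x": -2.6,"y": 0,"z": -0.9,"roll": 0,"fingers": 0},
    {"x": -2.6,"y": 0,"z": -0.9,"roll": 0,"fingers": 0},
    {"x": 0,"y": 4.5,"z": 0,"roll": -3,"fingers": 0},
    {"x": 0,"y": 4.5,"z": 0,"roll": 0,"fingers": 0},
    {"x": 0,"y": 4.5,"z": 0,"roll": 0,"fingers": 0},
    {"x": 0,"y": 4,"z": 0,"roll": 0,"fingers": 0},
    {"x": 0,"y": 0,"z": 0,"roll": 0,"fingers": 0},
    {"x": 0,"y": 0,"z": 0,"roll": 0,"fingers": 0},
  ],
)

```text
time: 3.45
tool_pos: [0.4182, 0.1336, 0.0665]
ee_rot: [-90.1, -0.0, -87.5]
wrist_force: [1.0, -0.0, 0.4]
width: 0.0855
```

Run:
```python
from h import *
go(.4186,.1326,.019,-87.6)
cap("wrist","w2")
```

```text
pos [0.4182 0.1336 0.0665] rot [-9.007e+01 -1.000e-02 -8.754e+01] shift cm x,y,z [0.1  4.75 0.04] roll 0.06 t 3.45
```

View pics/w2.png

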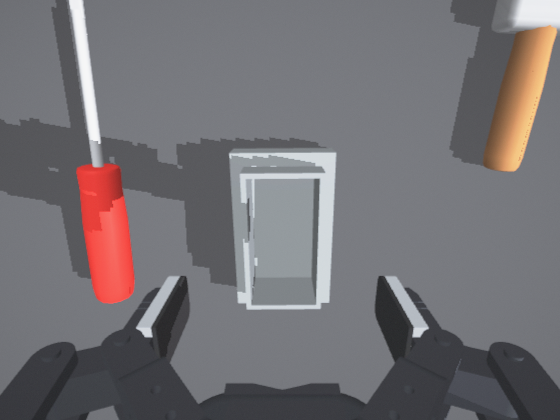

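>>> play_rows(
  plan=[
    {"x": 0.1,"y": 2.4,"z": 0,"roll": 0,"fingers": 0},
    {"x": 0,"y": 2.4,"z": 0,"roll": 0,"fingers": 0},
    {"x": 0,"y": 0,"z": 0,"roll": 0,"fingers": 0.3},
    {"x": 0,"y": 0,"z": 0,"roll": 0,"fingers": 0.6},
    {"x": 0,"y": 0,"z": 0,"roll": 0,"fingers": 0.8},
    {"x": 0,"y": 0,"z": 0,"roll": 0,"fingers": 0.8},
    {"x": 0,"y": 0,"z": 0,"roll": 0,"fingers": 0.8},
  ],
  grip_force=40,
)

```text
time: 4.2
tool_pos: [0.4197, 0.1334, 0.0204]
ee_rot: [-89.8, 0.0, -87.5]
wrist_force: [-2.1, -1.5, 6.5]
width: 0.0451
```

Run:
```python
from h import *
go(.4186,.1326,.019,-87.6)
o=ctrl.get_obs();print(o["width"],o["wrist_force"])
cap("wrist","w3")
```

```text
pos [0.4197 0.1334 0.0204] rot [-8.978e+01  3.000e-02 -8.748e+01] shift cm x,y,z [ 0.08  0.14 -0.11] roll 0.12 t 4.2
0.04506621567815133 [-2.1209228  -1.50522151  6.49606829]
```

View pics/w3.png

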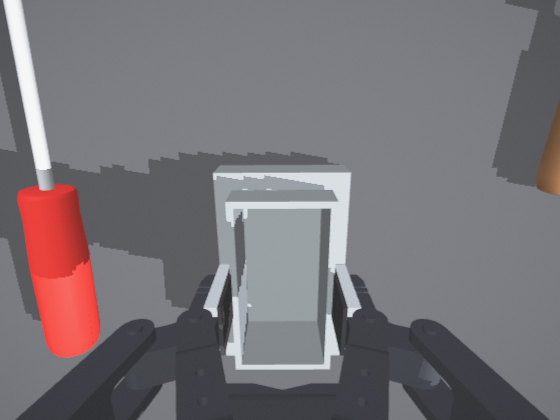

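>>> play_rows(
  plan=[
    {"x": 0,"y": -1,"z": 0,"roll": 0,"fingers": 0.8},
    {"x": 0,"y": -2,"z": 0,"roll": 0,"fingers": 0.8},
    {"x": 0,"y": -3,"z": 0,"roll": 0,"fingers": 0.8},
    {"x": 0,"y": -4,"z": 0,"roll": 0,"fingers": 0.8},
    {"x": 0,"y": -2,"z": 0,"roll": 0,"fingers": 0.8},
    {"x": 0,"y": 0,"z": 0,"roll": 0,"fingers": 0.8},
  ],
)

```text
time: 4.85
tool_pos: [0.4204, 0.1336, 0.1423]
ee_rot: [-89.5, 0.1, -87.5]
wrist_force: [-0.1, -0.9, -1.4]
width: 0.0448
```

Run:
```python
from h import *
t=cap("top")
c,a=rect(t,[(83,55),(200,73),(172,236),(54,214)],.007,280,130,3.7)
w=cap("wrist","w4")
o=ctrl.get_obs();print(o["width"],o["wrist_force"])
go(c[0]-.12,c[1],.15,a-90)
crop(t,280,130,350,210,8,"t3")
```

```text
centre [ 0.6451 -0.1321] edges [ 91.9 129.7  92.3 126.9] long yaw -9.92
0.044987722951192785 [-0.24733703 -0.83182864 -2.1212805 ]
pos [0.4184 0.1327 0.1392] rot [-8.989e+01 -1.000e-02 -8.752e+01] shift cm x,y,z [26.92 -1.05  9.52] roll 12.4 t 4.95
```

View pics/w4.png

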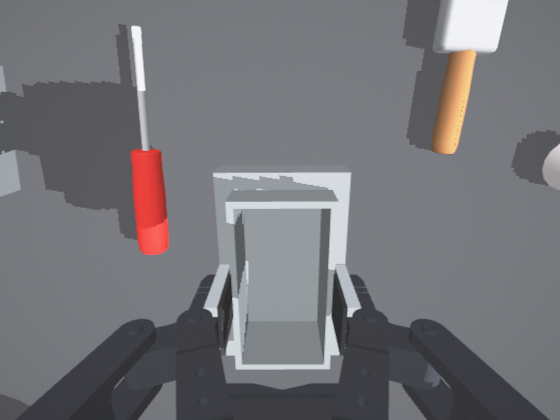

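View pics/t3.png

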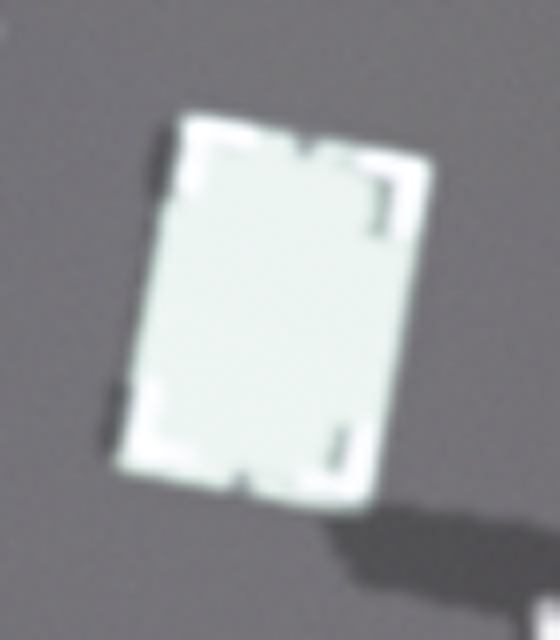

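>>> play_rows(
  plan=[
    {"x": 2,"y": -0.1,"z": 0.8,"roll": 0,"fingers": 0.8},
    {"x": 3.5,"y": -0.2,"z": 1.2,"roll": 0,"fingers": 0.8},
    {"x": 4.5,"y": -0.2,"z": 1.5,"roll": 0,"fingers": 0.8},
    {"x": 4.5,"y": -0.2,"z": 1.5,"roll": 0,"fingers": 0.8},
    {"x": 4.5,"y": -0.2,"z": 1.5,"roll": 0,"fingers": 0.8},
    {"x": 4,"y": -0.1,"z": 1.5,"roll": 0,"fingers": 0.8},
    {"x": 3,"y": 0,"z": 1,"roll": 0,"fingers": 0.8},
    {"x": 1,"y": 0,"z": 0.5,"roll": 0,"fingers": 0.8},
  ],
)

```text
time: 5.75
tool_pos: [0.5244, -0.1366, 0.1467]
ee_rot: [-90.1, -0.0, -87.8]
wrist_force: [-0.4, 0.4, -0.9]
width: 0.045
```

>>> play_rows(
  plan=[
    {"x": 0,"y": 0,"z": 0,"roll": 6.2,"fingers": 0.8},
    {"x": 0,"y": 0,"z": 0,"roll": 6.2,"fingers": 0.8},
    {"x": 0,"y": 0,"z": 0,"roll": 0,"fingers": 0.8},
    {"x": 0,"y": 0,"z": 0,"roll": 0,"fingers": 0.8},
  ],
)

```text
time: 6.15
tool_pos: [0.5243, -0.1315, 0.1476]
ee_rot: [-90.1, 0.0, -99.7]
wrist_force: [-0.2, 0.3, -1.1]
width: 0.0449
```

Run:
```python
from h import *
w=cap("wrist","w5")
go(.645,-.132,.15,-99.9)
crop(w,200,0,400,180,4,"w5c")
```

```text
pos [ 0.5245 -0.1317  0.1478] rot [-9.007e+01  1.000e-02 -9.969e+01] shift cm x,y,z [-2.   -0.24 11.88] roll 0.21 t 6.2
```

View pics/w5.png

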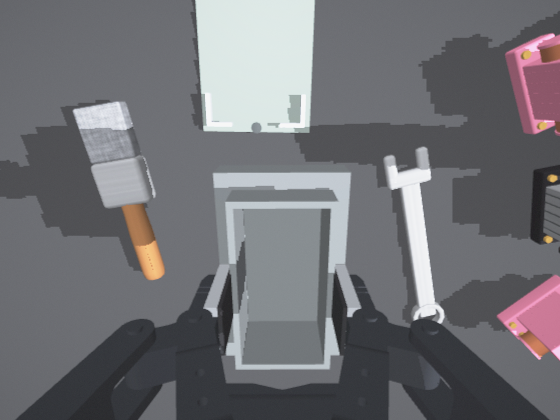

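View pics/w5c.png

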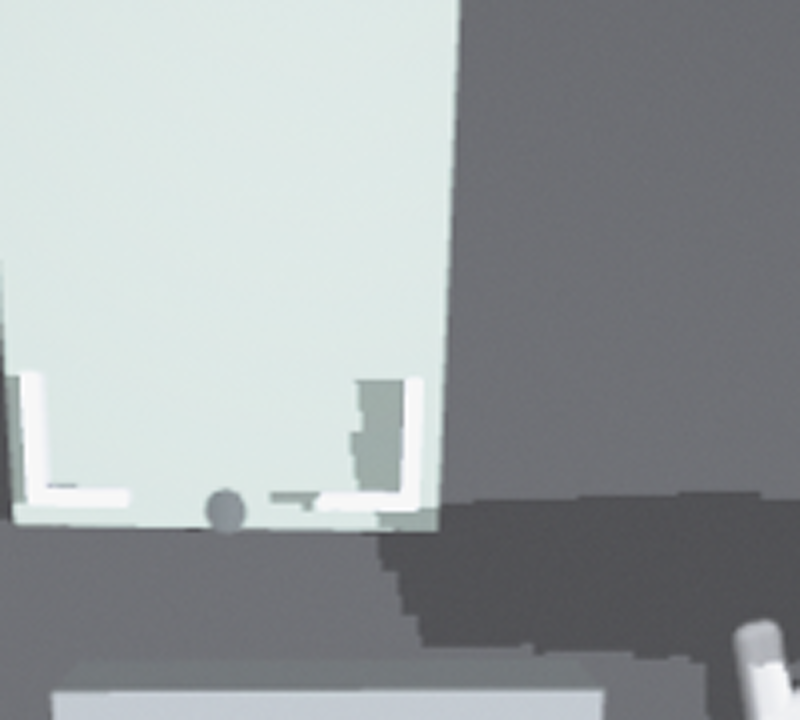

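Run:
```python
from h import *
w=cap("wrist")
f=lambda u,v,z,s=4:ray(w,200+u/s,v/s,z)[:2]
a=f(15,525,.003);b=f(438,531,.003);d=f(460,0,.003)
e=(a-b); print("near",a,b,np.linalg.norm(e), "yaw",np.degrees(np.arctan2(e[1],e[0]))-90,"right edge yaw",np.degrees(np.arctan2(*(d-b)[::-1])))
th=np.radians(-9.7); ux=np.array([np.cos(th),np.sin(th)])
print("tray centre",(a+b)/2+.065*ux)
l=f(15,525,.003)
# shell far step edge
o=ctrl.get_obs(); z=o["tool_pos"][2]-.0024
p=f(52,692,z);q=f(604,690,z);m=(p+q)/2; print("shell far edge",p,q,np.linalg.norm(p-q)); 
yw=np.radians(o["ee_rot"][2]+90);uz=np.array([np.cos(yw),np.sin(yw)])
c=m-.051*uz; print("shell centre",c, "rel TCP in tool z,x:",(c-o["tool_pos"][:2])@uz,(c-o["tool_pos"][:2])@[uz[1],-uz[0]])
```

```text
near [ 0.58919112 -0.07433416] [ 0.57268637 -0.16319674] 0.09038232704860177 yaw -10.521847292211746 right edge yaw -10.571827585641483
tray centre [ 0.64500947 -0.12971726]
shell far edge [ 0.57916875 -0.10896875] [ 0.56891775 -0.17013829] 0.06202254761413662
shell centre [ 0.52377673 -0.13093508] rel TCP in tool z,x: -0.0009732685603753096 -0.0007966579370451951
```

Run:
```python
from h import *
go(.646,-.1312,.07,-100.3)
```

```text
pos [ 0.5246 -0.1319  0.1479] rot [-9.005e+01  1.000e-02 -9.973e+01] shift cm x,y,z [-2.12  7.78 11.96] roll 0.57 t 6.25
```

>>> play_rows(
  plan=[
    {"x": -0.6,"y": 0,"z": 3,"roll": 0,"fingers": 0.8},
    {"x": -0.6,"y": 0,"z": 4,"roll": 0,"fingers": 0.8},
    {"x": -0.6,"y": 0,"z": 3.5,"roll": 0,"fingers": 0.8},
    {"x": -0.3,"y": 1,"z": 1.5,"roll": 0.6,"fingers": 0.8},
    {"x": 0,"y": 3,"z": 0,"roll": 0,"fingers": 0.8},
    {"x": 0,"y": 3,"z": 0,"roll": 0,"fingers": 0.8},
    {"x": 0,"y": 0.5,"z": 0,"roll": 0,"fingers": 0.8},
    {"x": 0,"y": 0,"z": 0,"roll": 0,"fingers": 0.8},
  ],
)

```text
time: 7.05
tool_pos: [0.6459, -0.1322, 0.0723]
ee_rot: [-90.1, 0.0, -100.4]
wrist_force: [-0.7, -0.2, -1.1]
width: 0.0451
```

Run:
```python
from h import *
go(.646,-.1312,.0234,-100.3)
w=cap("wrist","w6")
```

```text
pos [ 0.6459 -0.1322  0.0723] rot [-9.0150e+01  1.0000e-02 -1.0045e+02] shift cm x,y,z [-0.1   4.89  0.  ] roll -0.15 t 7.05
```

View pics/w6.png

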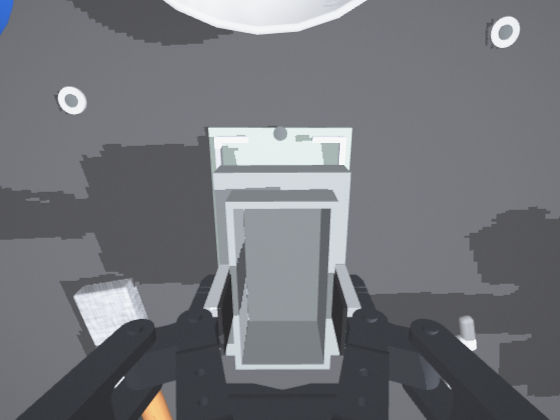

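>>> play_rows(
  plan=[
    {"x": -0.1,"y": 1.5,"z": 0,"roll": 0,"fingers": 0.8},
    {"x": 0,"y": 1.5,"z": 0,"roll": 0,"fingers": 0.8},
    {"x": 0,"y": 0.8,"z": 0,"roll": 0,"fingers": 0.8},
    {"x": 0,"y": 0.4,"z": 0,"roll": 0,"fingers": 0.8},
    {"x": 0,"y": 0.3,"z": 0,"roll": 0,"fingers": 0.8},
    {"x": 0,"y": 0.2,"z": 0,"roll": 0,"fingers": 0.8},
    {"x": 0,"y": 0,"z": 0,"roll": 0,"fingers": 0.8},
    {"x": 0,"y": 0,"z": 0,"roll": 0,"fingers": 0.8},
  ],
)

```text
time: 7.9
tool_pos: [0.6472, -0.1316, 0.0266]
ee_rot: [-90.0, -0.0, -100.5]
wrist_force: [-1.0, -0.1, -0.4]
width: 0.0449
```

>>> play_rows(
  plan=[
    {"x": 0,"y": 0.2,"z": 0,"roll": 0,"fingers": 0.8},
    {"x": 0,"y": 0.1,"z": 0,"roll": 0,"fingers": 0.8},
    {"x": 0,"y": 0,"z": 0,"roll": 0,"fingers": 0.8},
    {"x": 0,"y": 0,"z": 0,"roll": 0,"fingers": 0.8},
  ],
)

```text
time: 8.3
tool_pos: [0.647, -0.1316, 0.0236]
ee_rot: [-90.0, -0.0, -100.5]
wrist_force: [0.0, -0.1, 1.4]
width: 0.0449
```

Run:
```python
from h import *
w=cap("wrist","w7");w=cap("scene");crop(w,220,230,330,340,5,"s7")
go(.646,-.1312,.0234,-100.3);print(ctrl.get_obs()["wrist_force"])
```

```text
pos [ 0.647  -0.1316  0.0236] rot [-8.9990e+01 -1.0000e-02 -1.0049e+02] shift cm x,y,z [-0.02  0.02 -0.1 ] roll -0.19 t 8.4
[-0.79474108 -1.01964341  2.71864088]
```

View pics/w7.png

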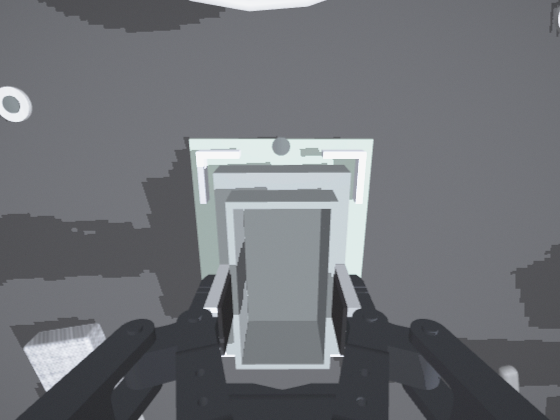

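View pics/s7.png

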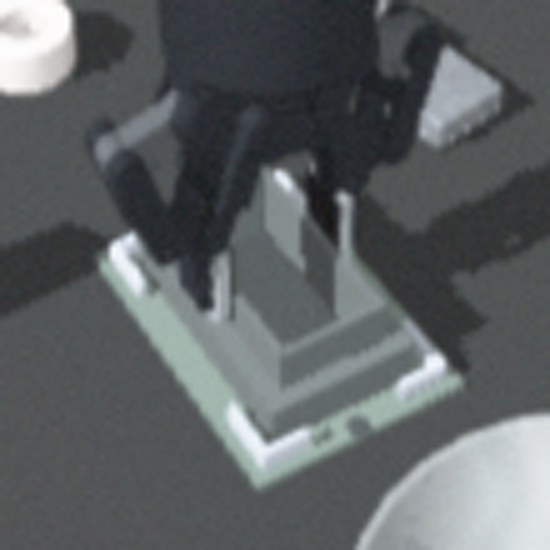

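>>> play_rows(
  plan=[
    {"x": 0,"y": 0.05,"z": 0,"roll": 0,"fingers": 0.8},
    {"x": 0,"y": 0,"z": 0,"roll": 0,"fingers": 0.4},
    {"x": 0,"y": 0,"z": 0,"roll": 0,"fingers": 0.2},
    {"x": 0,"y": -0.3,"z": 0,"roll": 0,"fingers": 0.1},
    {"x": 0,"y": -1,"z": 0,"roll": 0,"fingers": 0},
    {"x": 0,"y": -4,"z": 0,"roll": 0,"fingers": 0},
    {"x": 0,"y": -4.5,"z": 0,"roll": 0,"fingers": 0},
    {"x": 0,"y": -4.5,"z": 0,"roll": 0,"fingers": 0},
  ],
)

```text
time: 9.2
tool_pos: [0.6467, -0.1314, 0.1678]
ee_rot: [-90.0, 0.0, -100.5]
wrist_force: [0.6, -0.2, 0.1]
width: 0.0855
```

>>> play_rows(
  plan=[
    {"x": 0,"y": -2,"z": -3,"roll": 0,"fingers": 0},
    {"x": 0,"y": 0,"z": -3,"roll": 0,"fingers": 0},
    {"x": 0,"y": 0,"z": -2,"roll": 0,"fingers": 0},
    {"x": 0,"y": 0,"z": 0,"roll": 0,"fingers": 0},
  ],
)

```text
time: 9.6
tool_pos: [0.5663, -0.1167, 0.187]
ee_rot: [-90.0, -0.1, -100.5]
wrist_force: [0.8, -0.9, -0.7]
width: 0.0854
```

Run:
```python
from h import *
w=cap("wrist","w8");crop(w,210,40,360,190,5,"w8c")
t=cap("top");crop(t,370,170,440,290,5,"t4")
crop(t,290,130,350,210,6,"t4b")
go(.47,-.36,.2,-90)
```

```text
pos [ 0.569  -0.1172  0.1868] rot [-8.988e+01 -1.000e-02 -1.005e+02] shift cm x,y,z [25.67 -1.33 -5.31] roll -10.5 t 9.7
```

View pics/w8.png

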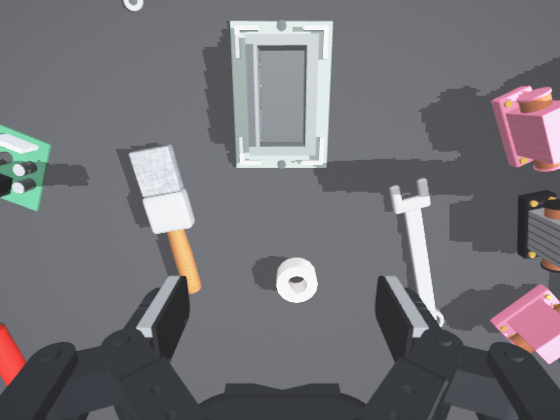

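View pics/w8c.png

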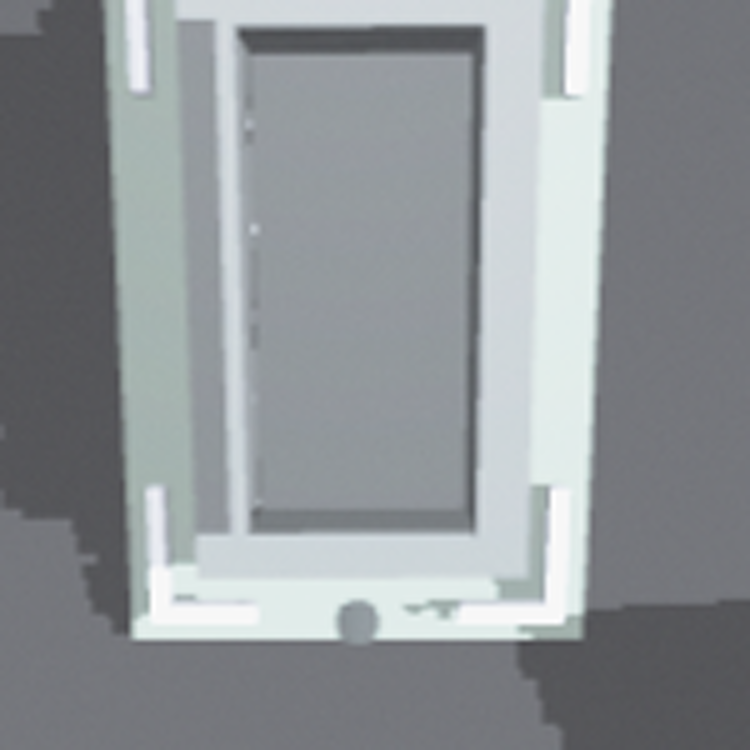

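View pics/t4.png

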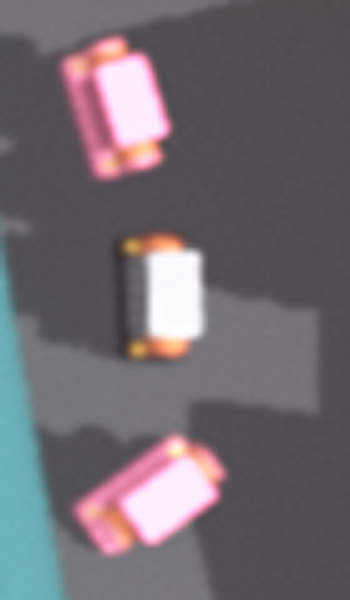

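Run:
```python
from h import *
w=cap("scene");crop(w,60,230,200,370,5,"s8")
```

```text
(no output)
```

View pics/s8.png

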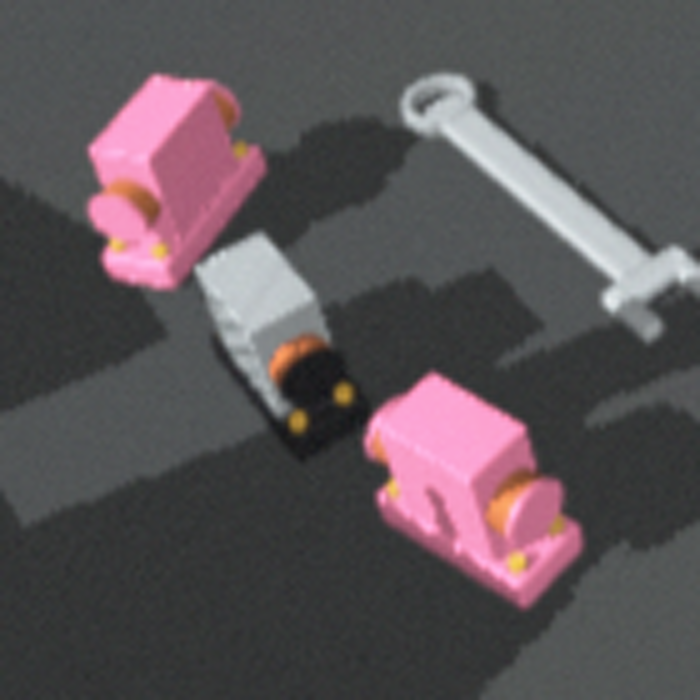

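>>> play_rows(
  plan=[
    {"x": 3,"y": 0,"z": -1.2,"roll": 0,"fingers": 0},
    {"x": 4,"y": 0,"z": -1.6,"roll": 0,"fingers": 0},
    {"x": 4,"y": 0,"z": -1.6,"roll": 0,"fingers": 0},
    {"x": 4,"y": 0,"z": -1.6,"roll": 0,"fingers": 0},
    {"x": 4,"y": 0,"z": -1.6,"roll": 0,"fingers": 0},
    {"x": 4,"y": 0,"z": -1.6,"roll": 0,"fingers": 0},
    {"x": 3,"y": 0,"z": -1,"roll": -5,"fingers": 0},
    {"x": 0,"y": 0,"z": 0,"roll": -5.5,"fingers": 0},
  ],
)

```text
time: 10.55
tool_pos: [0.4181, -0.36, 0.1855]
ee_rot: [-90.1, -0.1, -90.3]
wrist_force: [-0.1, 0.9, 0.3]
width: 0.0854
```

>>> play_rows(
  plan=[
    {"x": 0,"y": 0,"z": 0,"roll": 0,"fingers": 0},
    {"x": 0,"y": 0,"z": 0,"roll": 0,"fingers": 0},
  ],
)

```text
time: 10.75
tool_pos: [0.4216, -0.3538, 0.1856]
ee_rot: [-90.0, 0.0, -90.1]
wrist_force: [-0.2, -0.1, -0.2]
width: 0.0857
```

Run:
```python
from h import *
w=cap("wrist","w9");
go(.47,-.36,.2,-90)
```

```text
pos [ 0.4216 -0.3535  0.1856] rot [-8.998e+01  3.000e-02 -9.001e+01] shift cm x,y,z [ 0.65 -1.44  4.84] roll -0.01 t 10.8
```

View pics/w9.png

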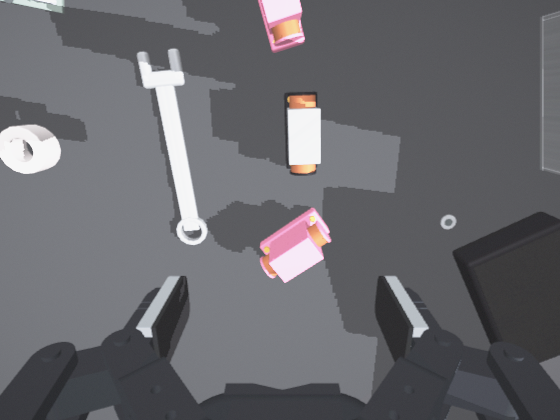

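Run:
```python
from h import *
w=cap("wrist");crop(w,250,80,350,190,6,"w9c")
```

```text
(no output)
```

View pics/w9c.png

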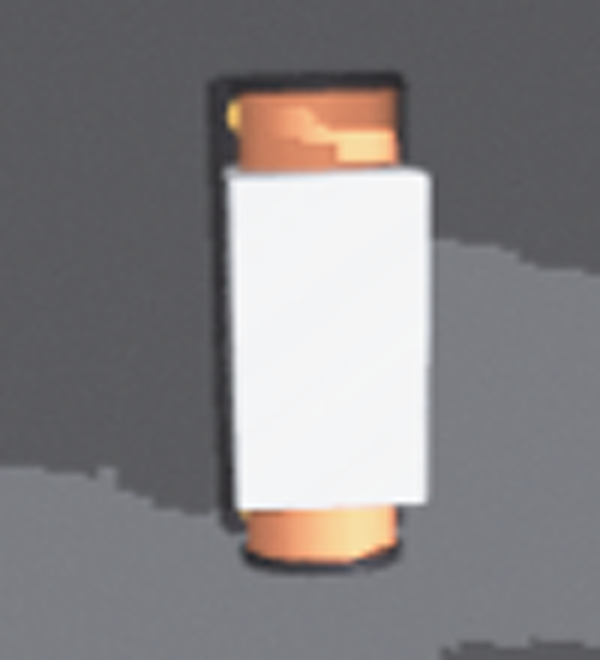

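Run:
```python
from h import *
w=cap("wrist")
c,a=rect(w,[(228,170),(430,170),(428,503),(239,509)],.06,250,80,6)
go(c[0],c[1],.10,a-90)
```

```text
centre [ 0.4733 -0.371 ] edges [26.3 43.7 26.  44.6] long yaw 2.09
pos [ 0.4215 -0.3533  0.1857] rot [-8.999e+01  1.000e-02 -8.995e+01] shift cm x,y,z [1.78 8.57 5.18] roll -2.04 t 10.9
```

>>> play_rows(
  plan=[
    {"x": 0.9,"y": 0,"z": 2.6,"roll": 0,"fingers": 0},
    {"x": 0.9,"y": 0,"z": 2.6,"roll": 0,"fingers": 0},
    {"x": 0,"y": 3,"z": 0,"roll": -2,"fingers": 0},
    {"x": 0,"y": 3,"z": 0,"roll": 0,"fingers": 0},
    {"x": 0,"y": 2.5,"z": 0,"roll": 0,"fingers": 0},
    {"x": 0,"y": 0,"z": 0,"roll": 0,"fingers": 0},
    {"x": 0,"y": 0,"z": 0,"roll": 0,"fingers": 0},
  ],
)

```text
time: 11.6
tool_pos: [0.4732, -0.3716, 0.1011]
ee_rot: [-90.0, 0.0, -88.0]
wrist_force: [0.1, -0.4, 0.2]
width: 0.0853
```

Run:
```python
from h import *
w=cap("wrist","w10");
go(.4733,-.371,.038,-87.9)
```

```text
pos [ 0.4737 -0.3721  0.102 ] rot [-8.992e+01 -6.000e-02 -8.796e+01] shift cm x,y,z [-0.12  6.4  -0.04] roll -0.06 t 11.65
```

View pics/w10.png

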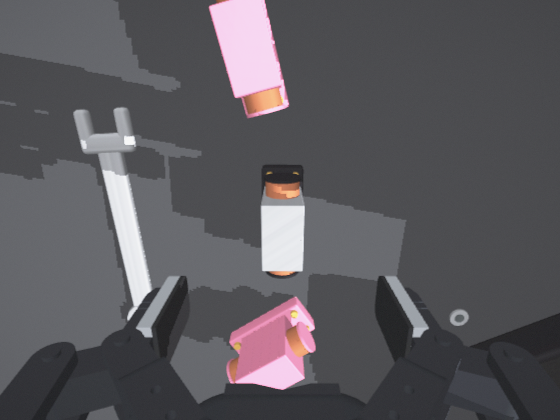

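>>> play_rows(
  plan=[
    {"x": -0.1,"y": 3,"z": 0,"roll": 0,"fingers": 0},
    {"x": 0,"y": 3,"z": 0,"roll": 0,"fingers": 0},
    {"x": 0,"y": 0.4,"z": 0,"roll": 0,"fingers": 0},
    {"x": 0,"y": 0,"z": 0,"roll": 0,"fingers": 0.4},
    {"x": 0,"y": 0,"z": 0,"roll": 0,"fingers": 0.9},
    {"x": 0,"y": 0,"z": 0,"roll": 0,"fingers": 0.9},
    {"x": 0,"y": 0,"z": 0,"roll": 0,"fingers": 0.9},
    {"x": 0,"y": 0,"z": 0,"roll": 0,"fingers": 0.9},
  ],
  grip_force=60,
)

```text
time: 12.45
tool_pos: [0.4735, -0.3718, 0.0383]
ee_rot: [-89.9, -0.1, -88.0]
wrist_force: [-0.7, 0.0, 6.9]
width: 0.0247
```

Run:
```python
from h import *
w=cap("wrist","w11");
go(.4733,-.371,.038,-87.9);print(ctrl.get_obs()["width"],ctrl.get_obs()["wrist_force"])
```

```text
pos [ 0.4734 -0.3718  0.0383] rot [-89.9  -0.1 -88. ] shift cm x,y,z [-0.08  0.03 -0.01] roll -0.1 t 12.5
0.02485979313767285 [-0.53684601 -0.11563115  7.38167933]
```

View pics/w11.png

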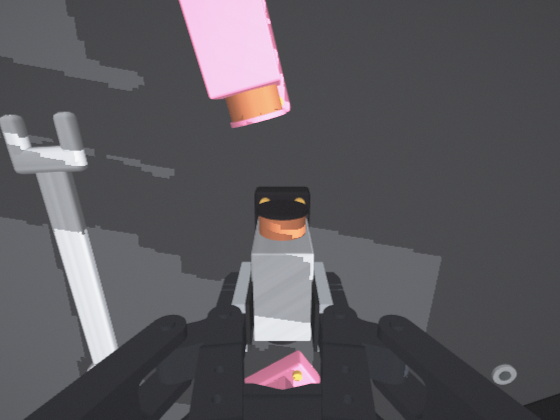

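>>> play_rows(
  plan=[
    {"x": 0,"y": -0.5,"z": 0,"roll": 0,"fingers": 0.9},
    {"x": 0,"y": -1.5,"z": 0,"roll": 0,"fingers": 0.9},
    {"x": 0,"y": -3,"z": 0,"roll": 0,"fingers": 0.9},
    {"x": 0,"y": -4,"z": 0,"roll": 0,"fingers": 0.9},
    {"x": 0,"y": -3,"z": 0,"roll": 0,"fingers": 0.9},
    {"x": 0,"y": -1,"z": 0,"roll": 0,"fingers": 0.9},
    {"x": 0,"y": 0,"z": 0,"roll": 0,"fingers": 0.9},
  ],
)

```text
time: 13.2
tool_pos: [0.473, -0.3715, 0.1684]
ee_rot: [-89.9, -0.1, -88.0]
wrist_force: [0.2, -0.3, -3.4]
width: 0.0246
```

Run:
```python
from h import *
w=cap("wrist","w12");
go(.57,-.1185,.18,-100.5);print(ctrl.get_obs()["width"],ctrl.get_obs()["wrist_force"])
```

```text
pos [ 0.4721 -0.3709  0.1666] rot [-90.02  -0.   -88.  ] shift cm x,y,z [-24.88  -1.35  10.66] roll 12.5 t 13.25
0.024884456281851125 [-1.04570756 -0.03295547 -4.2123991 ]
```

View pics/w12.png

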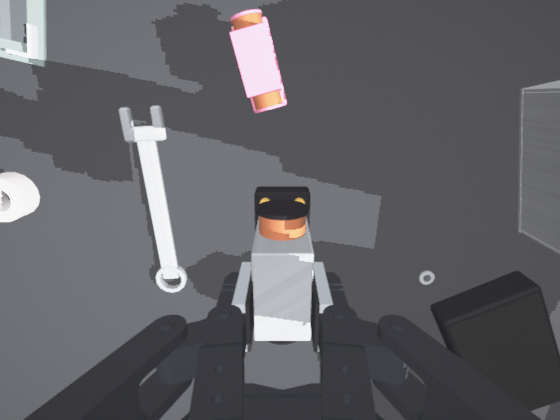

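>>> play_rows(
  plan=[
    {"x": -2,"y": -0.3,"z": 0.8,"roll": 0,"fingers": 0.9},
    {"x": -4,"y": -0.3,"z": 1.6,"roll": 0,"fingers": 0.9},
    {"x": -4.5,"y": -0.3,"z": 1.8,"roll": 0,"fingers": 0.9},
    {"x": -4.5,"y": -0.3,"z": 1.8,"roll": 0,"fingers": 0.9},
    {"x": -4,"y": -0.1,"z": 1.6,"roll": 0,"fingers": 0.9},
    {"x": -3.5,"y": 0,"z": 1.6,"roll": 0,"fingers": 0.9},
    {"x": -2,"y": 0,"z": 1,"roll": 0,"fingers": 0.9},
    {"x": 0,"y": 0,"z": 0,"roll": 6,"fingers": 0.9},
  ],
)

```text
time: 14.05
tool_pos: [0.5659, -0.1171, 0.1773]
ee_rot: [-90.2, 0.2, -93.7]
wrist_force: [0.1, 0.3, -2.8]
width: 0.0249
```

>>> play_rows(
  plan=[
    {"x": 0,"y": 0,"z": 0,"roll": 6.5,"fingers": 0.9},
    {"x": 0,"y": 0,"z": 0,"roll": 0,"fingers": 0.9},
    {"x": 0,"y": 0,"z": 0,"roll": 0,"fingers": 0.9},
  ],
)

```text
time: 14.35
tool_pos: [0.5649, -0.1225, 0.1781]
ee_rot: [-90.2, 0.0, -100.3]
wrist_force: [-0.2, -0.1, -3.5]
width: 0.0248
```

Run:
```python
from h import *
w=cap("wrist","w13");
go(.57,-.1185,.18,-100.5)
crop(w,210,20,360,170,5,"w13c")
```

```text
pos [ 0.5651 -0.1226  0.1785] rot [-9.0140e+01  1.0000e-02 -1.0037e+02] shift cm x,y,z [-0.49 -0.16  0.4 ] roll 0.13 t 14.4
```

View pics/w13.png

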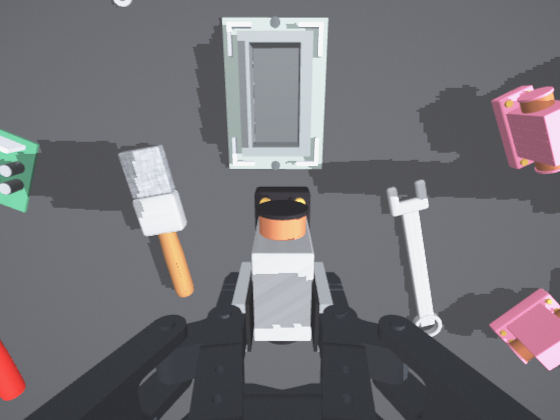

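View pics/w13c.png

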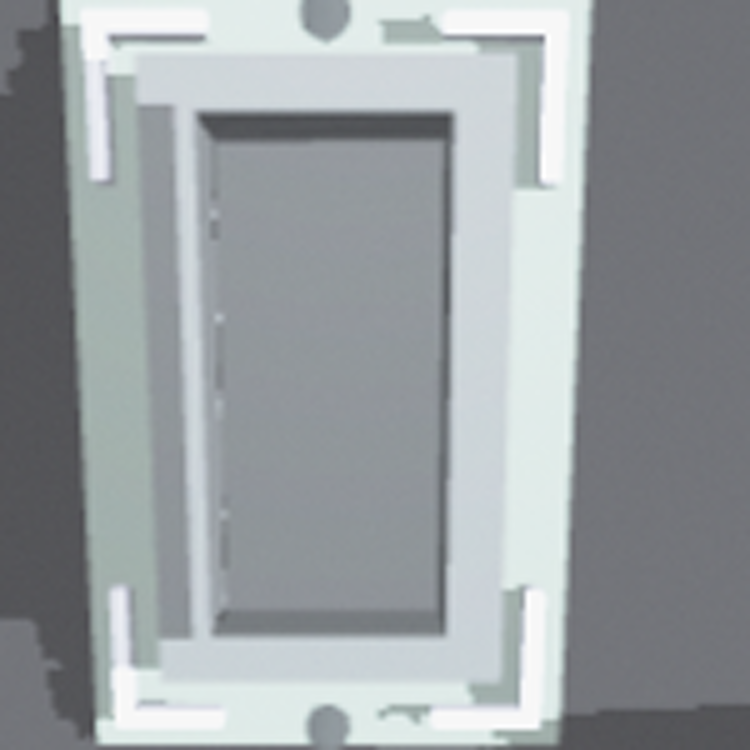

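Run:
```python
from h import *
w=cap("wrist")
c,a=rect(w,[(135,55),(518,52),(502,682),(160,680)],.021,210,20,5)
c2,a2=rect(w,[(197,112),(455,110),(447,634),(213,637)],.039,210,20,5)
c=(c+c2)/2;a=(a+a2)/2
go(c[0],c[1],.12,a-90)
```

```text
centre [ 0.6462 -0.1315] edges [ 62.2 102.5  62.5 101.7] long yaw -10.32
centre [ 0.6463 -0.1316] edges [39.8 80.2 39.9 80.4] long yaw -10.31
pos [ 0.5653 -0.1227  0.1788] rot [-9.009e+01  1.000e-02 -1.004e+02] shift cm x,y,z [-0.59  5.87  8.13] roll -0.09 t 14.45
```

>>> play_rows(
  plan=[
    {"x": -0.2,"y": 0,"z": 2.5,"roll": 0,"fingers": 0.9},
    {"x": -0.2,"y": 0,"z": 3.2,"roll": 0,"fingers": 0.9},
    {"x": -0.2,"y": 0,"z": 2.4,"roll": 0,"fingers": 0.9},
    {"x": 0,"y": 2,"z": 0,"roll": 0,"fingers": 0.9},
    {"x": 0,"y": 3,"z": 0,"roll": 0,"fingers": 0.9},
    {"x": 0,"y": 1,"z": 0,"roll": 0,"fingers": 0.9},
    {"x": 0,"y": 0,"z": 0,"roll": 0,"fingers": 0.9},
    {"x": 0,"y": 0,"z": 0,"roll": 0,"fingers": 0.9},
  ],
)

```text
time: 15.25
tool_pos: [0.6471, -0.1316, 0.1205]
ee_rot: [-89.9, 0.0, -100.5]
wrist_force: [0.1, 0.1, -3.1]
width: 0.0247
```

Run:
```python
from h import *
w=cap("wrist","w14");
go(.6463,-.1316,.0443,-100.3)
```

```text
pos [ 0.6476 -0.1317  0.1212] rot [-8.9870e+01  1.0000e-02 -1.0048e+02] shift cm x,y,z [ 0.02  7.69 -0.15] roll -0.18 t 15.3
```

View pics/w14.png

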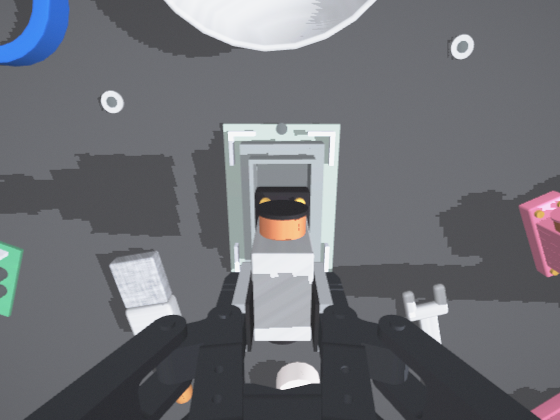

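>>> play_rows(
  plan=[
    {"x": 0,"y": 1.5,"z": -0.1,"roll": 0,"fingers": 0.9},
    {"x": 0,"y": 2,"z": 0,"roll": 0,"fingers": 0.9},
    {"x": 0,"y": 1.5,"z": 0,"roll": 0,"fingers": 0.9},
    {"x": 0,"y": 1,"z": 0,"roll": 0,"fingers": 0.9},
    {"x": 0,"y": 0.8,"z": 0,"roll": 0,"fingers": 0.9},
    {"x": 0,"y": 0.3,"z": 0,"roll": 0,"fingers": 0.9},
    {"x": 0,"y": 0,"z": 0,"roll": 0,"fingers": 0.9},
    {"x": 0,"y": 0,"z": 0,"roll": 0,"fingers": 0.9},
  ],
)

```text
time: 16.1
tool_pos: [0.6462, -0.1313, 0.0493]
ee_rot: [-89.9, 0.0, -100.5]
wrist_force: [-1.0, 0.3, -2.2]
width: 0.0248
```

Run:
```python
from h import *
w=cap("wrist","w15");
go(.6463,-.1316,.0443,-100.3)
```

```text
pos [ 0.6462 -0.1314  0.0495] rot [ -89.93   -0.   -100.49] shift cm x,y,z [0.02 0.52 0.01] roll -0.19 t 16.15
```

View pics/w15.png

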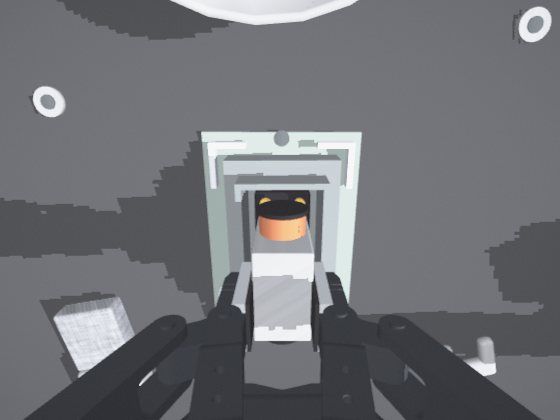

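>>> play_rows(
  plan=[
    {"x": 0,"y": 0.2,"z": 0,"roll": 0,"fingers": 0.9},
    {"x": 0,"y": 0.2,"z": 0,"roll": 0,"fingers": 0.9},
    {"x": 0,"y": 0.1,"z": 0,"roll": 0,"fingers": 0.9},
    {"x": 0,"y": 0,"z": 0,"roll": 0,"fingers": 0.9},
    {"x": 0,"y": 0,"z": 0,"roll": 0,"fingers": 0.9},
  ],
)

```text
time: 16.65
tool_pos: [0.6457, -0.1313, 0.0444]
ee_rot: [-90.0, -0.0, -100.5]
wrist_force: [-3.2, 0.3, 4.2]
width: 0.0247
```

>>> play_rows(
  plan=[
    {"x": 0,"y": 0,"z": 0,"roll": 0,"fingers": 0.6},
    {"x": 0,"y": 0,"z": 0,"roll": 0,"fingers": 0.3},
    {"x": 0,"y": 0,"z": 0,"roll": 0,"fingers": 0.1},
    {"x": 0,"y": -1,"z": 0,"roll": 0,"fingers": 0},
    {"x": 0,"y": -4,"z": 0,"roll": 0,"fingers": 0},
    {"x": 0,"y": -4.5,"z": 0,"roll": 0,"fingers": 0},
    {"x": 0,"y": -4.5,"z": 0,"roll": 0,"fingers": 0},
    {"x": 0,"y": -2,"z": -3,"roll": 0,"fingers": 0},
  ],
)

```text
time: 17.45
tool_pos: [0.6206, -0.1263, 0.2095]
ee_rot: [-89.4, 0.0, -100.5]
wrist_force: [0.1, -0.3, 0.9]
width: 0.0854
```

>>> play_rows(
  plan=[
    {"x": 0,"y": 0,"z": -4,"roll": 0,"fingers": 0},
    {"x": 0,"y": 0,"z": -1,"roll": 0,"fingers": 0},
    {"x": 0,"y": 0,"z": 0,"roll": 0,"fingers": 0},
    {"x": 0,"y": 0,"z": 0,"roll": 0,"fingers": 0},
  ],
)

```text
time: 17.85
tool_pos: [0.5681, -0.117, 0.2043]
ee_rot: [-89.9, -0.0, -100.5]
wrist_force: [0.4, -0.5, 1.0]
width: 0.0855
```

Run:
```python
from h import *
w=cap("wrist","w16");crop(w,200,20,370,190,4,"w16c")
w=cap("scene");crop(w,220,230,330,340,5,"s16")
go(.40,.36,.2,-90)
t=cap("top");crop(t,90,190,160,260,8,"t16")
```

```text
pos [ 0.5682 -0.1169  0.2037] rot [-8.997e+01  2.000e-02 -1.005e+02] shift cm x,y,z [-43.83   0.37 -25.23] roll -10.5 t 17.95
```

View pics/w16c.png

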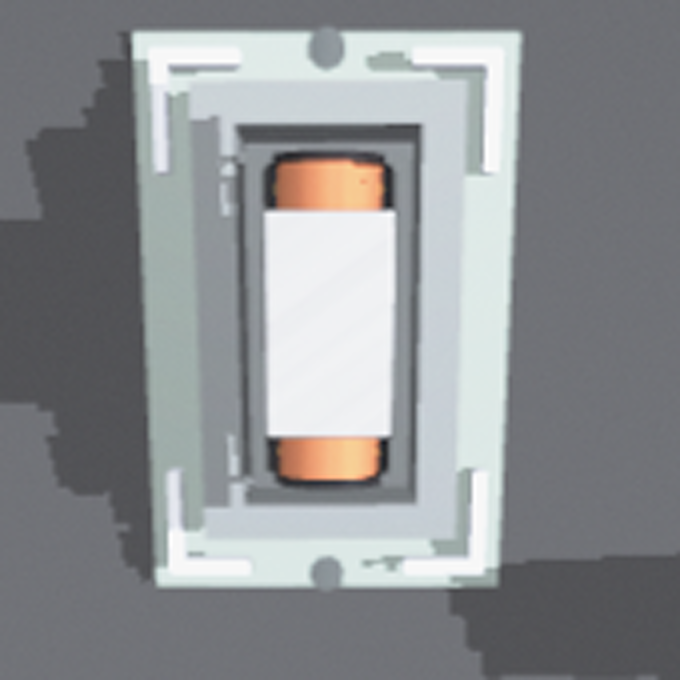

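View pics/s16.png

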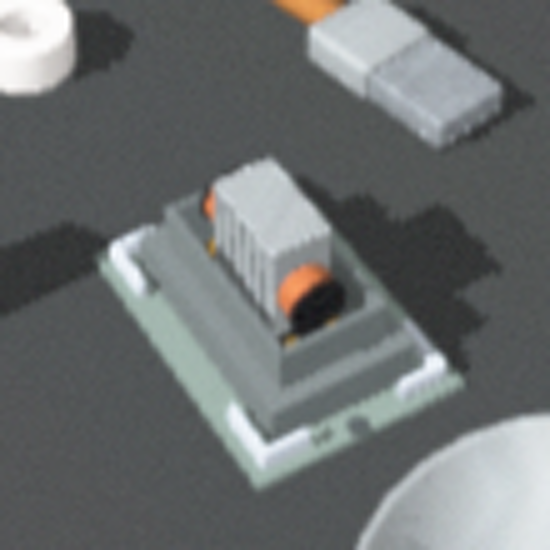

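View pics/t16.png

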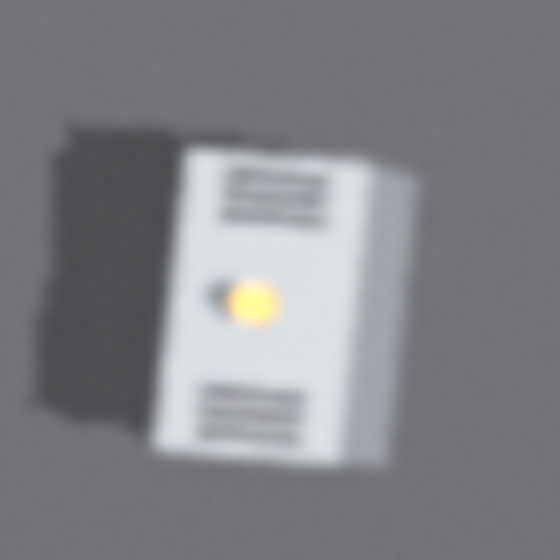

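>>> play_rows(
  plan=[
    {"x": -3,"y": -0.2,"z": -1.6,"roll": 0,"fingers": 0},
    {"x": -4.2,"y": -0.2,"z": -2.3,"roll": 0,"fingers": 0},
    {"x": -4.2,"y": -0.2,"z": -2.3,"roll": 0,"fingers": 0},
    {"x": -4.2,"y": -0.2,"z": -2.3,"roll": 0,"fingers": 0},
    {"x": -4.2,"y": -0.2,"z": -2.3,"roll": 0,"fingers": 0},
    {"x": -4.2,"y": 0,"z": -2.3,"roll": 0,"fingers": 0},
    {"x": -4.2,"y": 0,"z": -2.3,"roll": 0,"fingers": 0},
    {"x": -4.2,"y": 0,"z": -2.3,"roll": 0,"fingers": 0},
  ],
)

```text
time: 18.8
tool_pos: [0.4518, 0.2362, 0.2137]
ee_rot: [-90.0, 0.0, -100.5]
wrist_force: [1.5, 0.6, -0.9]
width: 0.0853
```

>>> play_rows(
  plan=[
    {"x": -4.2,"y": 0,"z": -2.3,"roll": 0,"fingers": 0},
    {"x": -4.2,"y": 0,"z": -2.3,"roll": 0,"fingers": 0},
    {"x": -4.2,"y": 0,"z": -2.3,"roll": 0,"fingers": 0},
    {"x": 0,"y": 0,"z": 0,"roll": -5,"fingers": 0},
    {"x": 0,"y": 0,"z": 0,"roll": 0,"fingers": 0},
    {"x": 0,"y": 0,"z": 0,"roll": 0,"fingers": 0},
  ],
)

```text
time: 19.4
tool_pos: [0.4078, 0.3699, 0.2132]
ee_rot: [-90.0, -0.1, -95.7]
wrist_force: [0.7, 0.1, -0.5]
width: 0.0855
```

Run:
```python
from h import *
w=cap("wrist","w17")
go(.466,.386,.2,-96)
```

```text
pos [0.4081 0.3694 0.2133] rot [-9.002e+01 -5.000e-02 -9.572e+01] shift cm x,y,z [-2.23  1.33  5.6 ] roll 0.28 t 19.45
```

View pics/w17.png

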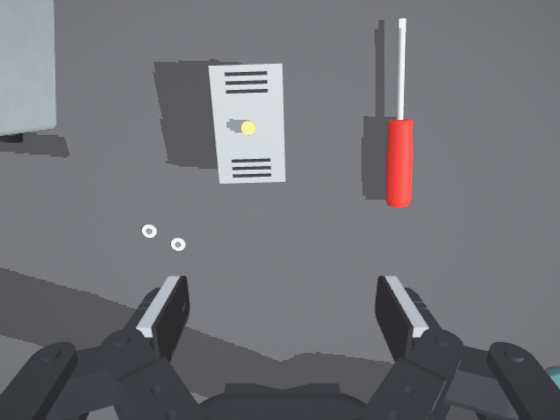

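Run:
```python
from h import *
w=cap("wrist");crop(w,190,50,310,195,5,"w17c")
```

```text
(no output)
```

View pics/w17c.png

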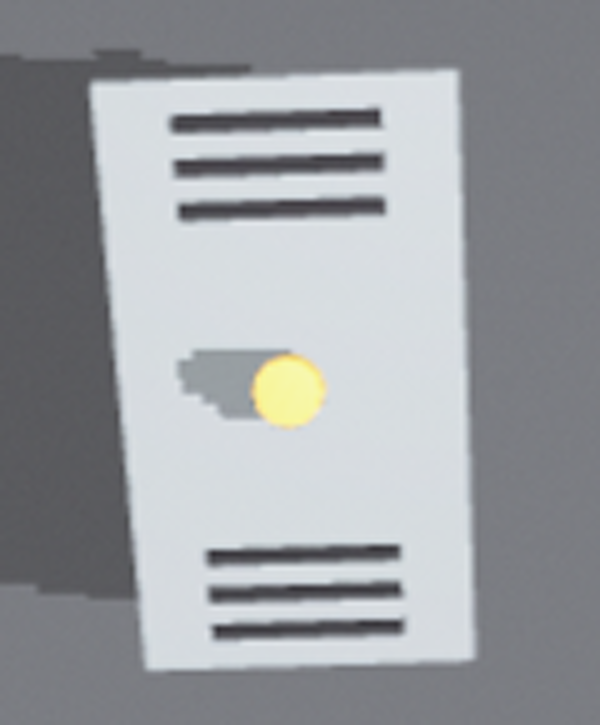

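Run:
```python
from h import *
w=cap("wrist")
c,a=rect(w,[(90,83),(459,69),(476,660),(146,671)],.054,190,50,5)
print(ray(w,190+289/5,50+391/5,.066))
go(c[0],c[1],.11,a-90)
```

```text
centre [0.467  0.3939] edges [ 62.4 102.4  62.5 102.4] long yaw -4.0
[0.46743588 0.39345087 0.066     ]
pos [0.408  0.3693 0.2136] rot [-9.00e+01 -4.00e-02 -9.57e+01] shift cm x,y,z [-3.04 10.36  5.62] roll -1.7 t 19.55
```

>>> play_rows(
  plan=[
    {"x": -1.5,"y": 0,"z": 2.8,"roll": 0,"fingers": 0},
    {"x": -1.5,"y": 0,"z": 2.8,"roll": 0,"fingers": 0},
    {"x": 0,"y": 3,"z": 0,"roll": -1.7,"fingers": 0},
    {"x": 0,"y": 4,"z": 0,"roll": 0,"fingers": 0},
    {"x": 0,"y": 3,"z": 0,"roll": 0,"fingers": 0},
    {"x": 0,"y": 0,"z": 0,"roll": 0,"fingers": 0},
    {"x": 0,"y": 0,"z": 0,"roll": 0,"fingers": 0},
  ],
)

```text
time: 20.25
tool_pos: [0.4662, 0.3946, 0.1142]
ee_rot: [-90.0, -0.0, -93.9]
wrist_force: [-0.3, 0.4, 1.2]
width: 0.0855
```

Run:
```python
from h import *
w=cap("wrist","w18")
go(.467,.3937,.02,-94)
```

```text
pos [0.4667 0.3955 0.1153] rot [-8.991e+01  9.000e-02 -9.386e+01] shift cm x,y,z [0.19 9.53 0.03] roll 0.14 t 20.3
```

View pics/w18.png

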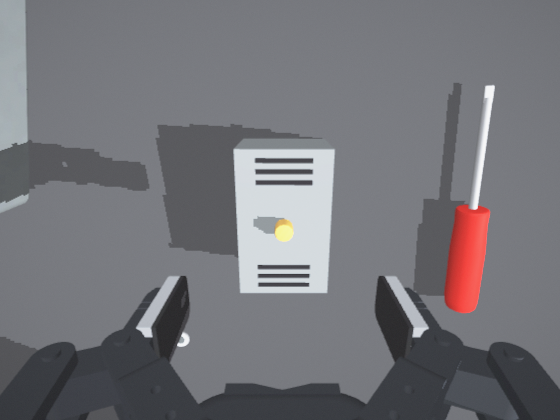

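>>> play_rows(
  plan=[
    {"x": 0.2,"y": 3,"z": 0,"roll": 0,"fingers": 0},
    {"x": 0,"y": 4,"z": 0,"roll": 0,"fingers": 0},
    {"x": 0,"y": 3,"z": 0,"roll": 0,"fingers": 0},
    {"x": 0,"y": 0.2,"z": 0,"roll": 0,"fingers": 0},
    {"x": 0,"y": 0,"z": 0,"roll": 0,"fingers": 0.3},
    {"x": 0,"y": 0,"z": 0,"roll": 0,"fingers": 0.6},
    {"x": 0,"y": 0,"z": 0,"roll": 0,"fingers": 0.6},
    {"x": 0,"y": 0,"z": 0,"roll": 0,"fingers": 0.6},
  ],
  grip_force=40,
)

```text
time: 21.1
tool_pos: [0.4671, 0.3946, 0.0146]
ee_rot: [-89.8, 0.2, -93.8]
wrist_force: [-0.7, 0.7, 7.8]
width: 0.0617
```

Run:
```python
from h import *
w=cap("wrist","w19")
go(.467,.3937,.02,-94);print(ctrl.get_obs()["width"],ctrl.get_obs()["wrist_force"])
```

```text
pos [0.467  0.3946 0.0146] rot [-89.8    0.19 -93.8 ] shift cm x,y,z [ 0.09 -0.54  0.  ] roll 0.2 t 21.15
0.061426694479654174 [-0.15120679  0.3722837   7.36299213]
```

View pics/w19.png

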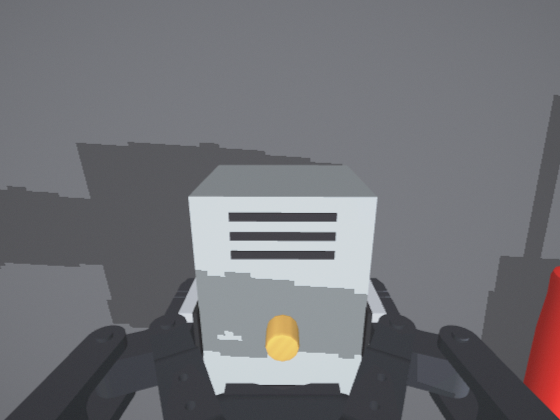

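>>> play_rows(
  plan=[
    {"x": 0,"y": -0.5,"z": 0,"roll": 0,"fingers": 0.6},
    {"x": 0,"y": -2,"z": 0,"roll": 0,"fingers": 0.6},
    {"x": 0,"y": -4,"z": 0,"roll": 0,"fingers": 0.6},
    {"x": 0,"y": -4.5,"z": 0,"roll": 0,"fingers": 0.6},
    {"x": 0,"y": -4,"z": 0,"roll": 0,"fingers": 0.6},
    {"x": 0,"y": -2,"z": 0,"roll": 0,"fingers": 0.6},
    {"x": 0,"y": 0,"z": 0,"roll": 0,"fingers": 0.6},
    {"x": 0,"y": 0,"z": 0,"roll": 0,"fingers": 0.6},
  ],
)

```text
time: 21.95
tool_pos: [0.4654, 0.3926, 0.1819]
ee_rot: [-90.0, -0.0, -93.8]
wrist_force: [-0.0, -0.3, -1.6]
width: 0.0614
```

Run:
```python
from h import *
w=cap("wrist","w20")
s=cap("scene","s20")
go(.6463,-.1316,.18,-100.3);print(ctrl.get_obs()["width"],ctrl.get_obs()["wrist_force"])
```

```text
pos [0.4649 0.3921 0.1803] rot [-90.11  -0.12 -93.8 ] shift cm x,y,z [51.05  0.09 21.57] roll 6.5 t 22.05
0.0615119681764701 [-1.65988786  0.09434681 -1.47153941]
```

View pics/w20.png

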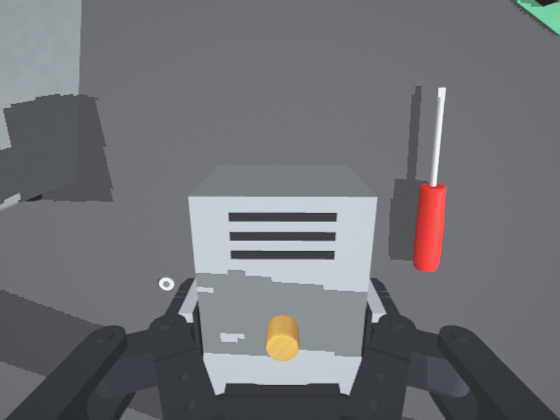

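View pics/s20.png

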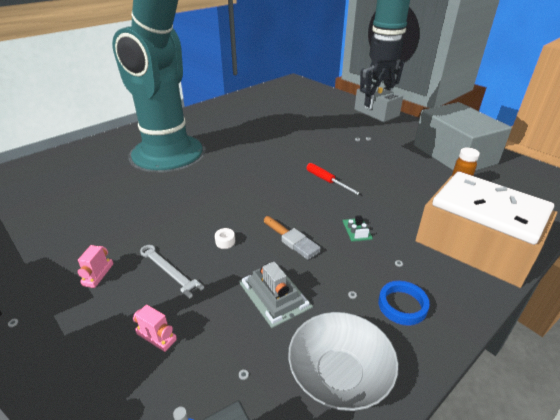

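>>> play_rows(
  plan=[
    {"x": 2,"y": 0,"z": 0.8,"roll": 0,"fingers": 0.6},
    {"x": 4,"y": 0,"z": 1.7,"roll": 0,"fingers": 0.6},
    {"x": 4.2,"y": 0,"z": 1.8,"roll": 0,"fingers": 0.6},
    {"x": 4.2,"y": 0,"z": 1.8,"roll": 0,"fingers": 0.6},
    {"x": 4.2,"y": 0,"z": 1.8,"roll": 0,"fingers": 0.6},
    {"x": 4.2,"y": 0,"z": 1.8,"roll": 0,"fingers": 0.6},
    {"x": 4.2,"y": 0,"z": 1.8,"roll": 0,"fingers": 0.6},
    {"x": 4.2,"y": 0,"z": 1.8,"roll": 0,"fingers": 0.6},
  ],
)

```text
time: 22.85
tool_pos: [0.577, 0.0709, 0.1801]
ee_rot: [-90.2, -0.0, -93.8]
wrist_force: [0.6, 0.8, -0.8]
width: 0.0615
```

>>> play_rows(
  plan=[
    {"x": 4.2,"y": 0,"z": 1.8,"roll": 0,"fingers": 0.6},
    {"x": 4.2,"y": 0,"z": 1.8,"roll": 0,"fingers": 0.6},
    {"x": 4.2,"y": 0,"z": 1.8,"roll": 0,"fingers": 0.6},
    {"x": 4.2,"y": 0,"z": 1.8,"roll": 0,"fingers": 0.6},
    {"x": 2.5,"y": 0,"z": 0.8,"roll": 0,"fingers": 0.6},
    {"x": 0,"y": 0,"z": 0,"roll": 6.5,"fingers": 0.6},
    {"x": 0,"y": 0,"z": 0,"roll": 0,"fingers": 0.6},
    {"x": 0,"y": 0,"z": 0,"roll": 0,"fingers": 0.6},
  ],
)

```text
time: 23.65
tool_pos: [0.644, -0.1238, 0.1804]
ee_rot: [-90.1, 0.0, -100.1]
wrist_force: [0.7, 0.0, -0.8]
width: 0.0616
```

Run:
```python
from h import *
go(.6463,-.1316,.10,-100.3);print(ctrl.get_obs()["width"],ctrl.get_obs()["wrist_force"])
```

```text
pos [ 0.644  -0.1238  0.1804] rot [-9.0140e+01  3.0000e-02 -1.0008e+02] shift cm x,y,z [0.73 8.04 0.38] roll 0.22 t 23.65
0.06157730585635453 [ 0.73996352  0.01984614 -0.80546261]
```

Run:
```python
from h import *
w=cap("wrist");crop(w,180,140,400,400,3,"w21c"); cv2.imwrite("pics/w21.png",w["img"][:,:,::-1])
o=ctrl.get_obs();p=o["tool_pos"];z=p[2]-.0146+.054
yw=np.radians(o["ee_rot"][2]+90);uz=np.array([np.cos(yw),np.sin(yw)]);ux=np.array([uz[1],-uz[0]])
hsv=cv2.cvtColor(w["img"],cv2.COLOR_RGB2HSV);m=cv2.inRange(hsv,(15,120,100),(35,255,255))[300:370,250:320]
print(cv2.boundingRect(m))
for u,v in [(193,194),(373,194)]:
    q=ray(w,u,v,z)[:2]-p[:2]; print(q@uz,q@ux)
q=ray(w,282.5,345,z+.012)[:2]-p[:2]; print("stub",q@uz,q@ux)
```

```text
(16, 15, 33, 46)
0.0525590930054577 -0.029285226247604466
0.05251740437328622 0.029422255008511027
stub 0.002261122910514091 -0.00011767861777587045
```

View pics/w21.png

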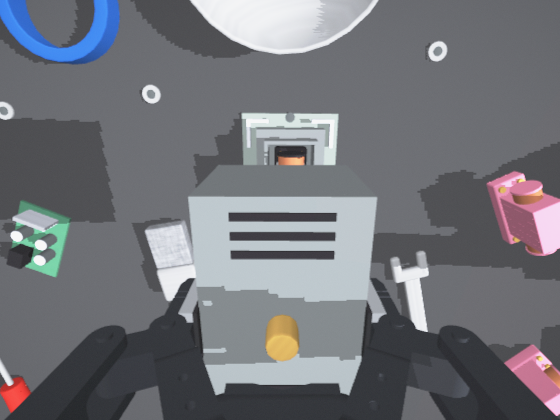

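>>> play_rows(
  plan=[
    {"x": 0.4,"y": 0,"z": 0.1,"roll": 0,"fingers": 0.6},
    {"x": 0.3,"y": 0,"z": 0.1,"roll": 0.2,"fingers": 0.6},
    {"x": 0,"y": 3,"z": 0,"roll": 0,"fingers": 0.6},
    {"x": 0,"y": 3,"z": 0,"roll": 0,"fingers": 0.6},
    {"x": 0,"y": 1,"z": 0,"roll": 0,"fingers": 0.6},
    {"x": 0,"y": 0,"z": 0,"roll": 0,"fingers": 0.6},
    {"x": 0,"y": 0,"z": 0,"roll": 0,"fingers": 0.6},
  ],
)

```text
time: 24.4
tool_pos: [0.6462, -0.1322, 0.1129]
ee_rot: [-89.9, 0.0, -100.5]
wrist_force: [-0.4, -0.2, -0.0]
width: 0.0614
```

Run:
```python
from h import *
go(.6453,-.1314,.0356,-100.3)
w=cap("wrist","w22");s=cap("scene");crop(s,200,170,350,340,4,"s22")
```

```text
pos [ 0.6462 -0.1322  0.1129] rot [-8.9910e+01  1.0000e-02 -1.0048e+02] shift cm x,y,z [-0.06  7.73 -0.12] roll -0.18 t 24.4
```

View pics/w22.png

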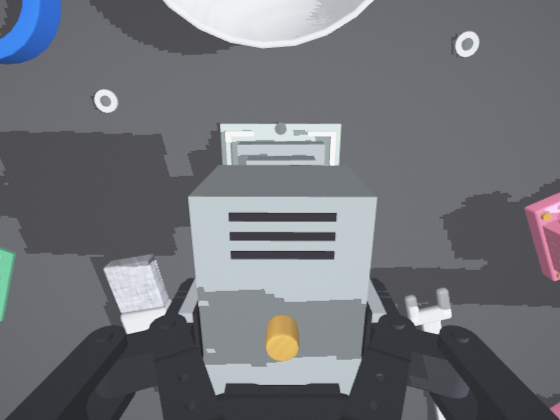

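View pics/s22.png

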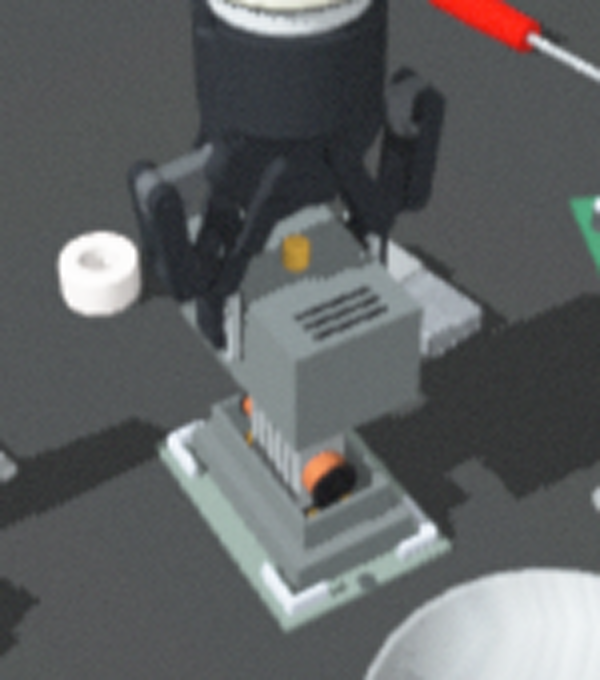

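>>> play_rows(
  plan=[
    {"x": 0,"y": 1.5,"z": -0.1,"roll": -0.1,"fingers": 0.6},
    {"x": 0,"y": 1.5,"z": 0,"roll": 0,"fingers": 0.6},
    {"x": 0,"y": 1.5,"z": 0,"roll": 0,"fingers": 0.6},
    {"x": 0,"y": 1.2,"z": 0,"roll": 0,"fingers": 0.6},
    {"x": 0,"y": 1,"z": 0,"roll": 0,"fingers": 0.6},
    {"x": 0,"y": 0.4,"z": 0,"roll": 0,"fingers": 0.6},
    {"x": 0,"y": 0,"z": 0,"roll": 0,"fingers": 0.6},
    {"x": 0,"y": 0,"z": 0,"roll": 0,"fingers": 0.6},
  ],
)

```text
time: 25.3
tool_pos: [0.6448, -0.132, 0.0411]
ee_rot: [-90.0, 0.0, -100.4]
wrist_force: [-0.7, 0.4, -1.1]
width: 0.0614
```

Run:
```python
from h import *
go(.6453,-.1314,.0356,-100.3);print(ctrl.get_obs()["wrist_force"])
```

```text
pos [ 0.6448 -0.132   0.0411] rot [ -89.96    0.   -100.39] shift cm x,y,z [-0.07  0.55  0.04] roll -0.09 t 25.3
[-0.65520796  0.42539105 -1.12578401]
```

>>> play_rows(
  plan=[
    {"x": 0,"y": 0.2,"z": 0,"roll": 0,"fingers": 0.6},
    {"x": 0,"y": 0.2,"z": 0,"roll": 0,"fingers": 0.6},
    {"x": 0,"y": 0.1,"z": 0,"roll": 0,"fingers": 0.6},
    {"x": 0,"y": 0.05,"z": 0,"roll": 0,"fingers": 0.6},
    {"x": 0,"y": 0,"z": 0,"roll": 0,"fingers": 0.6},
    {"x": 0,"y": 0,"z": 0,"roll": 0,"fingers": 0.6},
  ],
)

```text
time: 25.9
tool_pos: [0.6444, -0.1321, 0.0358]
ee_rot: [-90.0, -0.0, -100.4]
wrist_force: [-3.0, 0.5, 5.2]
width: 0.0612
```

Run:
```python
from h import *
go(.6453,-.1314,.0356,-100.3);print(ctrl.get_obs()["wrist_force"])
s=cap("scene");crop(s,200,170,350,340,4,"s23");
```

```text
pos [ 0.6444 -0.1321  0.0358] rot [-8.9990e+01 -2.0000e-02 -1.0039e+02] shift cm x,y,z [-0.08  0.02  0.07] roll -0.09 t 25.9
[-2.96119764  0.48724765  5.23717934]
```

View pics/s23.png

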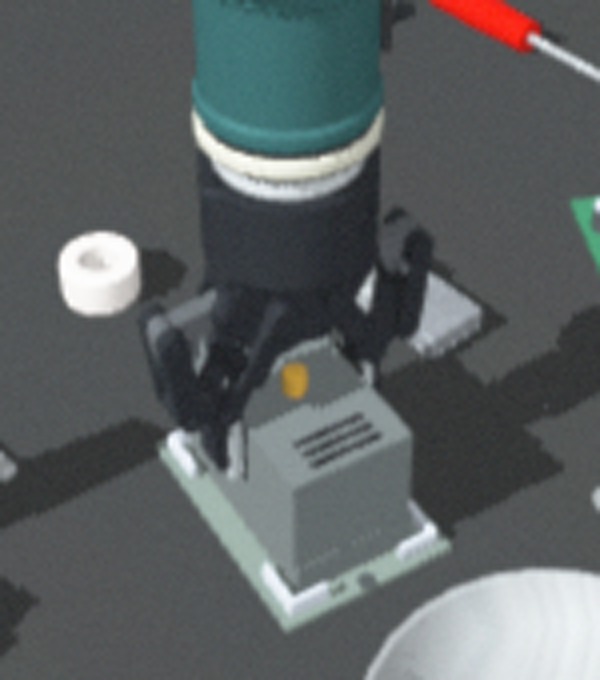

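>>> play_rows(
  plan=[
    {"x": 0,"y": 0,"z": 0,"roll": 0,"fingers": 0.2},
    {"x": 0,"y": 0,"z": 0,"roll": 0,"fingers": 0},
    {"x": 0,"y": 0,"z": 0,"roll": 0,"fingers": 0},
    {"x": 0,"y": -2,"z": 0,"roll": 0,"fingers": 0},
    {"x": 0,"y": -4.5,"z": 0,"roll": 0,"fingers": 0},
    {"x": 0,"y": -4.5,"z": 0,"roll": 0,"fingers": 0},
    {"x": 0,"y": -4.5,"z": 0,"roll": 0,"fingers": 0},
    {"x": 0,"y": -2,"z": -3,"roll": 0,"fingers": 0},
  ],
)

```text
time: 26.75
tool_pos: [0.6192, -0.1269, 0.2149]
ee_rot: [-89.5, 0.0, -100.4]
wrist_force: [0.2, 0.6, 0.3]
width: 0.0851
```

>>> play_rows(
  plan=[
    {"x": 0,"y": 0,"z": -4.5,"roll": 0,"fingers": 0},
    {"x": 0,"y": 0,"z": -4,"roll": 0,"fingers": 0},
    {"x": 0,"y": 0,"z": 0,"roll": 0,"fingers": 0},
    {"x": 0,"y": 0,"z": 0,"roll": 0,"fingers": 0},
  ],
)

```text
time: 27.15
tool_pos: [0.5312, -0.1115, 0.2108]
ee_rot: [-89.9, -0.0, -100.4]
wrist_force: [0.3, -0.1, -0.7]
width: 0.0856
```

Run:
```python
from h import *
w=cap("wrist","w24")
s=cap("scene");crop(s,200,170,350,340,4,"s24")
go(.39,-.11,.2,-100.3)
```

```text
pos [ 0.5325 -0.1115  0.2106] rot [-8.9910e+01  1.0000e-02 -1.0041e+02] shift cm x,y,z [  2.42   1.04 -14.05] roll -0.11 t 27.25
```

View pics/w24.png

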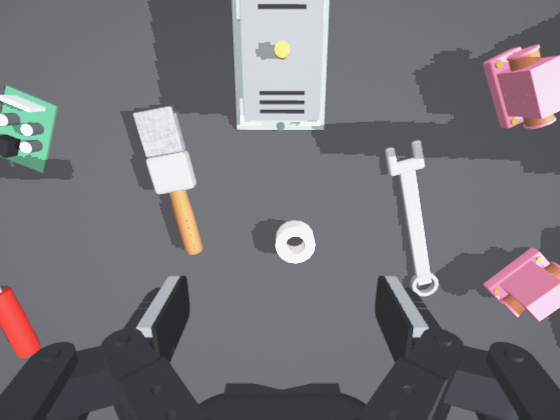

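View pics/s24.png

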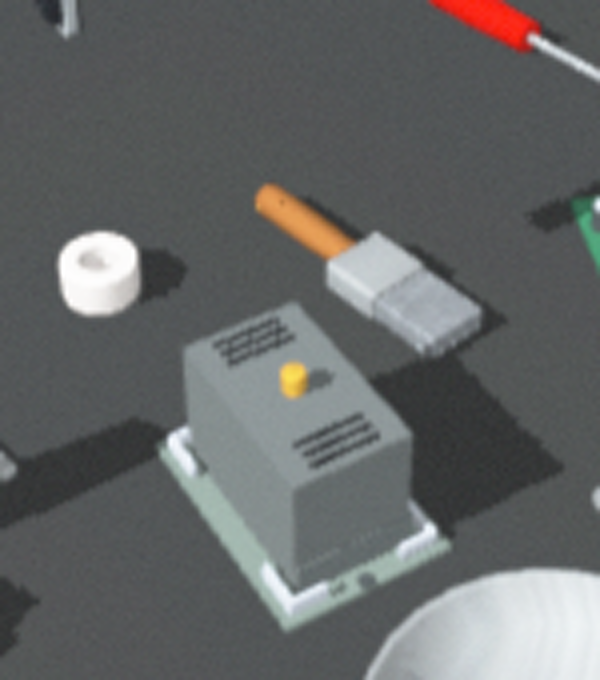

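Run:
```python
from h import *
w=cap("wrist");crop(w,260,205,330,275,8,"w25c")
hsv=cv2.cvtColor(w["img"],cv2.COLOR_RGB2HSV)
m=cv2.inRange(hsv,(15,120,100),(35,255,255))[30:70,260:310]
n,l,st,ce=cv2.connectedComponentsWithStats(m);print(st,ce+[260,30])
```

```text
[[   0    0   50   40 1981]
 [  15   21   12   10   19]] [[284.55073195  49.42857143]
 [279.21052632  56.94736842]]
```

View pics/w25c.png

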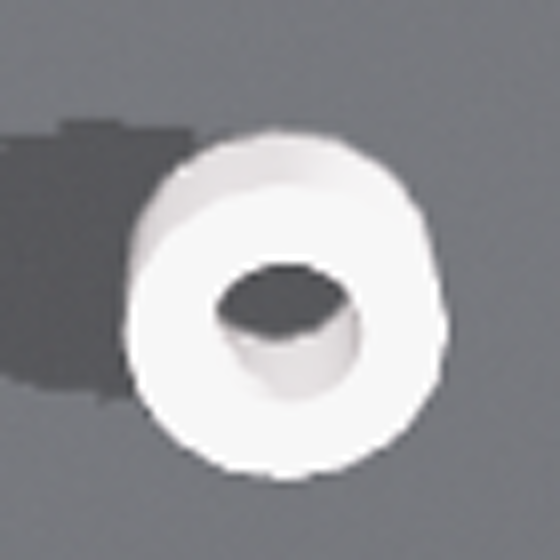

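Run:
```python
from h import *
w=cap("wrist")
c=ray(w,260+286/8,205+332/8,.024);print(c, np.linalg.norm(ray(w,260+125/8,205+332/8,.024)-ray(w,260+445/8,205+332/8,.024)))
t=cap("top");crop(t,295,220,322,248,16,"t25");
print(ray(w,282.5,48.5,.087),ray(t,308.5,234,.024))
go(c[0],c[1],.10,-100.4)
```

```text
[ 0.4574287  -0.11238208  0.024     ] 0.044056074282572986
[ 0.64638687 -0.13216175  0.087     ] [ 0.45819389 -0.11397443  0.024     ]
pos [ 0.5322 -0.1113  0.21  ] rot [-8.9990e+01  3.0000e-02 -1.0039e+02] shift cm x,y,z [ 1.46 11.   -7.34] roll 0.01 t 27.4
```

View pics/t25.png

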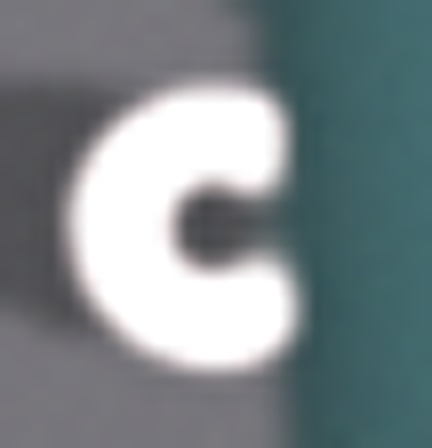

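>>> play_rows(
  plan=[
    {"x": 0.7,"y": 0,"z": -3.7,"roll": 0,"fingers": 0},
    {"x": 0.7,"y": 0,"z": -3.7,"roll": 0,"fingers": 0},
    {"x": 0,"y": 4,"z": 0,"roll": 0,"fingers": 0},
    {"x": 0,"y": 4,"z": 0,"roll": 0,"fingers": 0},
    {"x": 0,"y": 3,"z": 0,"roll": 0,"fingers": 0},
    {"x": 0,"y": 0,"z": 0,"roll": 0,"fingers": 0},
    {"x": 0,"y": 0,"z": 0,"roll": 0,"fingers": 0},
  ],
)

```text
time: 28.1
tool_pos: [0.4566, -0.1114, 0.1003]
ee_rot: [-90.0, 0.0, -100.4]
wrist_force: [0.2, -0.5, -0.6]
width: 0.0856
```

Run:
```python
from h import *
w=cap("wrist","w26")
go(.4574,-.1125,.004,-100.4)
```

```text
pos [ 0.4573 -0.1116  0.1012] rot [-8.9920e+01  2.0000e-02 -1.0038e+02] shift cm x,y,z [0.09 9.72 0.01] roll 0.02 t 28.15
```

View pics/w26.png

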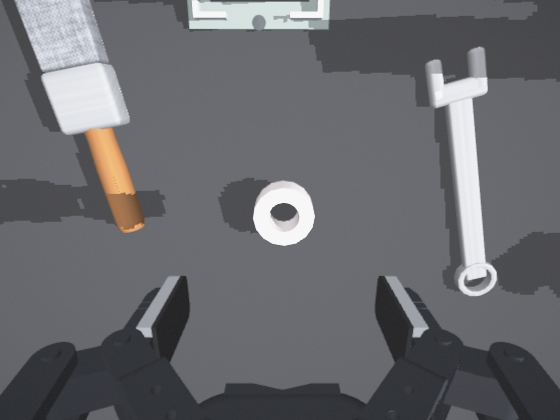

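>>> play_rows(
  plan=[
    {"x": 0.1,"y": 3,"z": 0,"roll": 0,"fingers": 0},
    {"x": 0,"y": 4,"z": 0,"roll": 0,"fingers": 0},
    {"x": 0,"y": 2.5,"z": 0,"roll": 0,"fingers": 0},
    {"x": 0,"y": 0.2,"z": 0,"roll": 0,"fingers": 0},
    {"x": 0,"y": 0,"z": 0,"roll": 0,"fingers": 0.3},
    {"x": 0,"y": 0,"z": 0,"roll": 0,"fingers": 0.8},
    {"x": 0,"y": 0,"z": 0,"roll": 0,"fingers": 0.8},
    {"x": 0,"y": 0,"z": 0,"roll": 0,"fingers": 0.8},
  ],
  grip_force=30,
)

```text
time: 28.95
tool_pos: [0.4572, -0.1131, 0.0051]
ee_rot: [-89.8, -0.0, -100.4]
wrist_force: [-0.9, 0.2, 8.0]
width: 0.0419
```

Run:
```python
from h import *
w=cap("wrist","w27")
go(.4574,-.1125,.004,-100.4);print(ctrl.get_obs()["width"],ctrl.get_obs()["wrist_force"])
```

```text
pos [ 0.4572 -0.113   0.0052] rot [-8.9810e+01 -3.0000e-02 -1.0042e+02] shift cm x,y,z [-0.06  0.12  0.01] roll -0.02 t 29.0
0.041866253171773615 [-1.6714753   1.29092388  7.93411687]
```

View pics/w27.png

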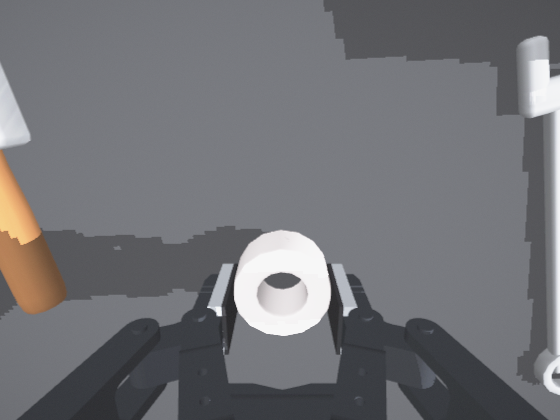

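>>> play_rows(
  plan=[
    {"x": 0,"y": -0.5,"z": 0,"roll": 0,"fingers": 0.8},
    {"x": 0,"y": -2,"z": 0,"roll": 0,"fingers": 0.8},
    {"x": 0,"y": -4,"z": 0,"roll": 0,"fingers": 0.8},
    {"x": 0,"y": -4.5,"z": 0,"roll": 0,"fingers": 0.8},
    {"x": 0,"y": -3.5,"z": 0,"roll": 0,"fingers": 0.8},
    {"x": 0,"y": -1.5,"z": 1,"roll": 0,"fingers": 0.8},
    {"x": 0,"y": 0,"z": 3,"roll": 0,"fingers": 0.8},
    {"x": 0,"y": 0,"z": 3,"roll": 0,"fingers": 0.8},
  ],
)

```text
time: 29.8
tool_pos: [0.5257, -0.126, 0.1654]
ee_rot: [-89.8, -0.1, -100.4]
wrist_force: [0.6, 0.2, 0.2]
width: 0.0426
```

>>> play_rows(
  plan=[
    {"x": 0,"y": 0,"z": 2,"roll": 0,"fingers": 0.8},
    {"x": 0,"y": 0,"z": 0,"roll": 0,"fingers": 0.8},
    {"x": 0,"y": 0,"z": 0,"roll": 0,"fingers": 0.8},
  ],
)

```text
time: 30.1
tool_pos: [0.5436, -0.1287, 0.1634]
ee_rot: [-90.1, 0.0, -100.4]
wrist_force: [-0.2, -0.8, -0.5]
width: 0.0422
```

Run:
```python
from h import *
w=cap("wrist","w28");crop(w,220,60,350,350,2.05,"w28c")
go(.6464,-.1322,.14,-100.4);print(ctrl.get_obs()["width"],ctrl.get_obs()["wrist_force"])
```

```text
pos [ 0.5431 -0.1286  0.1633] rot [-9.0070e+01 -1.0000e-02 -1.0038e+02] shift cm x,y,z [-1.51  2.32 10.23] roll 0.02 t 30.15
0.04198292315720644 [-0.14316493  0.31391852  0.15018152]
```

View pics/w28.png

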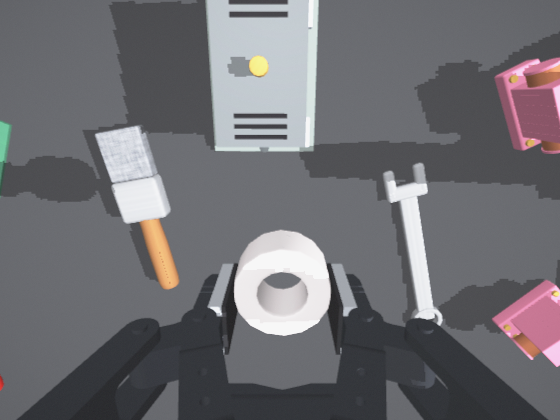

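Run:
```python
from h import *
w=cap("wrist");crop(w,245,50,275,80,16,"w29a");crop(w,230,225,335,340,5,"w29b")
o=ctrl.get_obs();p=o["tool_pos"]
print(ray(w,258.5,66,.087)[:2]); print(ray(w,282.5,291,p[2]+.0188)[:2]-p[:2])
```

```text
[ 0.644168 -0.132   ]
[2.42518925e-03 4.12586617e-05]
```

View pics/w29b.png

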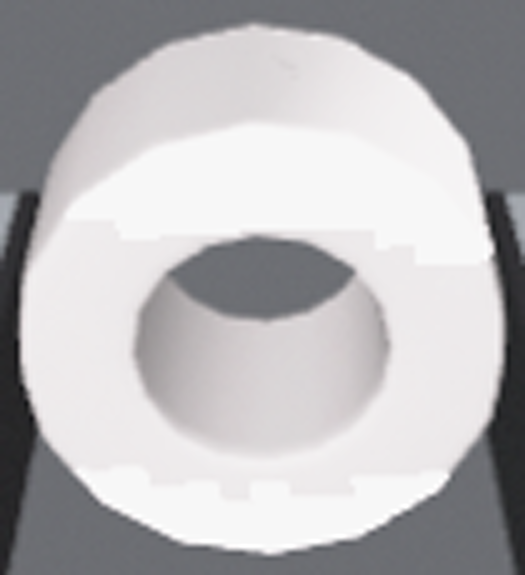

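View pics/w29a.png

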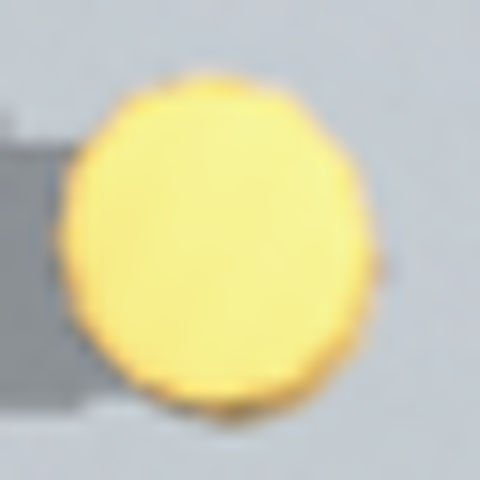

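>>> play_rows(
  plan=[
    {"x": -0.5,"y": 0,"z": 2.5,"roll": 0,"fingers": 0.8},
    {"x": -0.5,"y": 0,"z": 4,"roll": 0,"fingers": 0.8},
    {"x": -0.5,"y": 0,"z": 2.5,"roll": 0,"fingers": 0.8},
    {"x": 0,"y": 1,"z": 1,"roll": 0,"fingers": 0.8},
    {"x": 0,"y": 2,"z": 0,"roll": 0,"fingers": 0.8},
    {"x": 0,"y": 0.5,"z": 0,"roll": 0,"fingers": 0.8},
    {"x": 0,"y": 0,"z": 0,"roll": 0,"fingers": 0.8},
    {"x": 0,"y": 0,"z": 0,"roll": 0,"fingers": 0.8},
  ],
)

```text
time: 31.0
tool_pos: [0.6449, -0.1323, 0.1288]
ee_rot: [-90.0, -0.0, -100.4]
wrist_force: [0.3, 0.2, 0.0]
width: 0.0422
```

Run:
```python
from h import *
w=cap("wrist","w30");s=cap("scene");crop(s,200,170,350,340,4,"s30")
go(.6445,-.132,.0802,-100.4);print(ctrl.get_obs()["width"],ctrl.get_obs()["wrist_force"])
```

```text
pos [ 0.6456 -0.1323  0.1294] rot [-8.992e+01 -1.000e-02 -1.004e+02] shift cm x,y,z [-0.01  4.92 -0.12] roll 0.0 t 31.1
0.04164231859153594 [-0.14103273  0.99224425 -0.78727721]
```

View pics/w30.png

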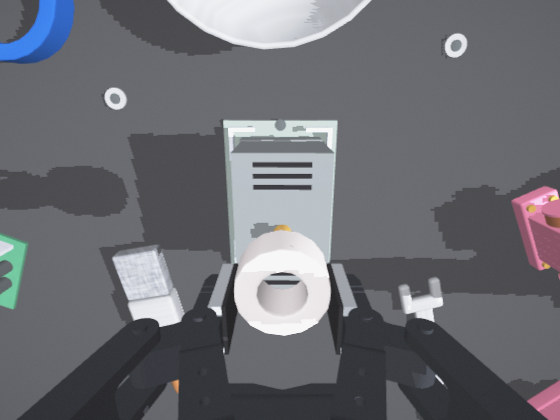

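View pics/s30.png

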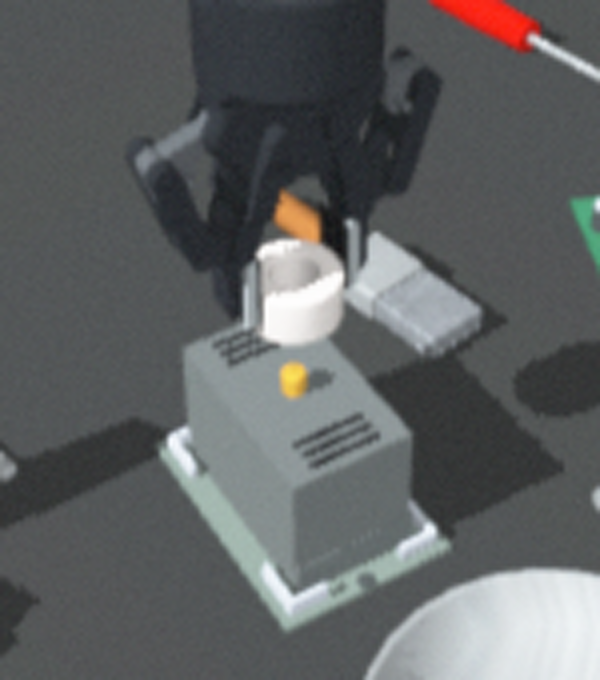

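>>> play_rows(
  plan=[
    {"x": 0,"y": 1.2,"z": -0.1,"roll": 0,"fingers": 0.8},
    {"x": 0,"y": 1.5,"z": 0,"roll": 0,"fingers": 0.8},
    {"x": 0,"y": 0.8,"z": 0,"roll": 0,"fingers": 0.8},
    {"x": 0,"y": 0,"z": 0,"roll": 0,"fingers": 0.8},
    {"x": 0,"y": 0,"z": 0,"roll": 0,"fingers": 0.8},
  ],
)

```text
time: 31.6
tool_pos: [0.6443, -0.1318, 0.0927]
ee_rot: [-90.0, 0.0, -100.4]
wrist_force: [0.3, -0.0, 0.1]
width: 0.0424
```

Run:
```python
from h import *
w=cap("wrist","w31");crop(w,220,210,350,350,4,"w31c");s=cap("scene");crop(s,240,220,310,290,7,"s31")
go(.6445,-.132,.0802,-100.4);print(ctrl.get_obs()["width"],ctrl.get_obs()["wrist_force"])
```

```text
pos [ 0.6448 -0.1319  0.0936] rot [ -89.96    0.   -100.38] shift cm x,y,z [ 0.01  1.34 -0.03] roll 0.02 t 31.7
0.0421654057416861 [ 0.19395847 -1.12097327 -0.74910023]
```

View pics/w31c.png

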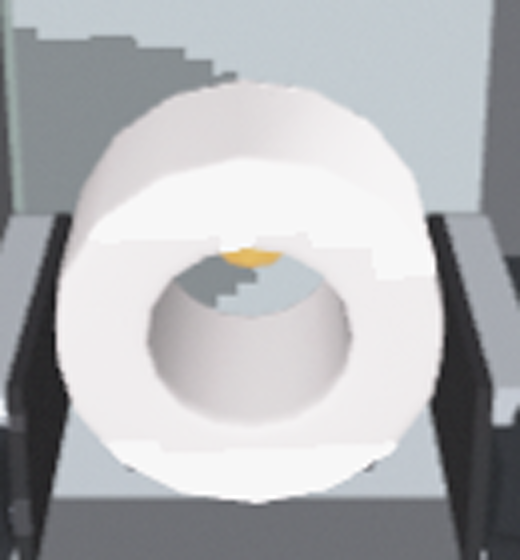

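View pics/s31.png

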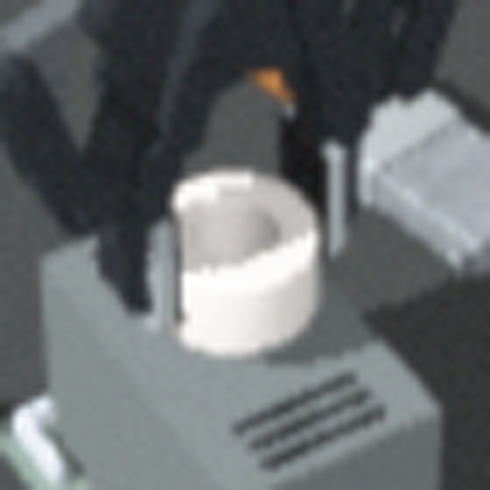

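>>> play_rows(
  plan=[
    {"x": 0,"y": 0,"z": 0.15,"roll": 0,"fingers": 0.8},
    {"x": 0,"y": 0.3,"z": 0,"roll": 0,"fingers": 0.8},
    {"x": 0,"y": 0.3,"z": 0,"roll": 0,"fingers": 0.8},
    {"x": 0,"y": 0,"z": 0,"roll": 0,"fingers": 0.8},
    {"x": 0,"y": 0,"z": 0,"roll": 0,"fingers": 0.8},
  ],
)

```text
time: 32.2
tool_pos: [0.6457, -0.1323, 0.0871]
ee_rot: [-90.0, -0.0, -100.4]
wrist_force: [-0.7, -0.2, -1.0]
width: 0.042
```

Run:
```python
from h import *
w=cap("wrist");crop(w,220,210,350,350,4,"w32c")
go(.6455,-.132,.0802,-100.4);print(ctrl.get_obs()["width"],ctrl.get_obs()["wrist_force"])
```

```text
pos [ 0.6458 -0.1323  0.0872] rot [ -90.01   -0.   -100.39] shift cm x,y,z [-0.02  0.7  -0.04] roll 0.01 t 32.25
0.04246570552656129 [-0.5046166   0.19881803 -0.37572596]
```

View pics/w32c.png

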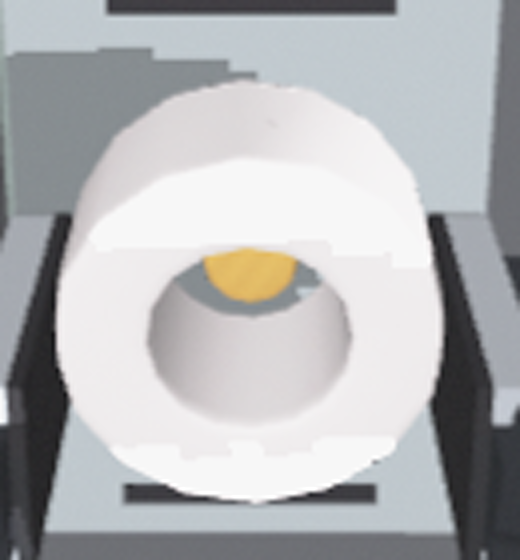

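Stub is now inside the bore. I'll lower the last 7 mm slowly.

>>> play_rows(
  plan=[
    {"x": 0,"y": 0.3,"z": 0,"roll": 0,"fingers": 0.8},
    {"x": 0,"y": 0.2,"z": 0,"roll": 0,"fingers": 0.8},
    {"x": 0,"y": 0.1,"z": 0,"roll": 0,"fingers": 0.8},
    {"x": 0,"y": 0.1,"z": 0,"roll": 0,"fingers": 0.8},
    {"x": 0,"y": 0,"z": 0,"roll": 0,"fingers": 0.8},
    {"x": 0,"y": 0,"z": 0,"roll": 0,"fingers": 0.8},
  ],
)

```text
time: 32.85
tool_pos: [0.6459, -0.1323, 0.0803]
ee_rot: [-90.0, -0.0, -100.4]
wrist_force: [-1.7, 0.2, 0.5]
width: 0.0419
```

Run:
```python
from h import *
w=cap("wrist");crop(w,220,210,350,350,4,"w33c");s=cap("scene");crop(s,240,220,310,290,7,"s33")
go(.6455,-.132,.0802,-100.4);print(ctrl.get_obs()["width"],ctrl.get_obs()["wrist_force"])
```

```text
pos [ 0.6459 -0.1323  0.0803] rot [ -90.     -0.   -100.39] shift cm x,y,z [-0.02  0.01 -0.04] roll 0.01 t 32.95
0.04212909681489182 [-1.12185382 -0.84273968  0.88852697]
```

View pics/w33c.png

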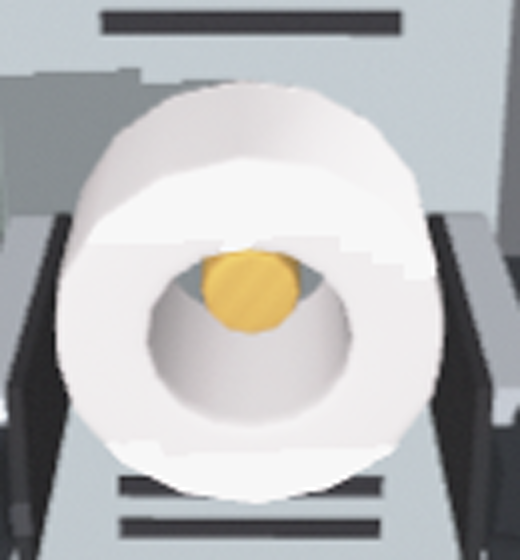

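View pics/s33.png

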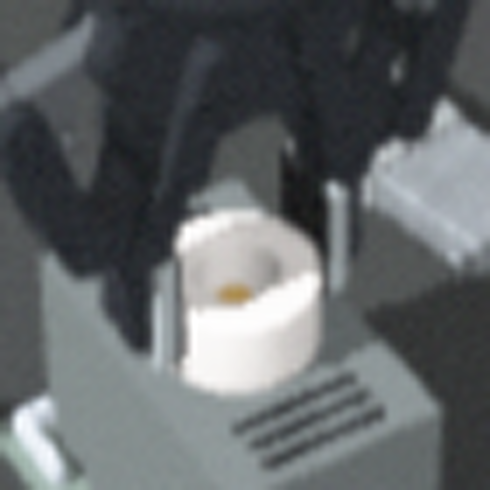

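>>> play_rows(
  plan=[
    {"x": 0,"y": 0.1,"z": 0,"roll": 0,"fingers": 0.8},
    {"x": 0,"y": 0,"z": 0,"roll": 0,"fingers": 0.8},
    {"x": 0,"y": 0,"z": 0,"roll": 0,"fingers": 0.8},
  ],
)

```text
time: 33.25
tool_pos: [0.6459, -0.1322, 0.0803]
ee_rot: [-90.0, -0.0, -100.4]
wrist_force: [-2.8, 0.9, 6.6]
width: 0.0419
```

Firm contact. Next I release and retreat.

>>> play_rows(
  plan=[
    {"x": 0,"y": 0,"z": 0,"roll": 0,"fingers": 0.5},
    {"x": 0,"y": 0,"z": 0,"roll": 0,"fingers": 0.2},
    {"x": 0,"y": 0,"z": 0,"roll": 0,"fingers": 0},
    {"x": 0,"y": -1,"z": 0,"roll": 0,"fingers": 0},
    {"x": 0,"y": -4,"z": 0,"roll": 0,"fingers": 0},
    {"x": 0,"y": -4.5,"z": 0,"roll": 0,"fingers": 0},
    {"x": 0,"y": -3,"z": -3,"roll": 0,"fingers": 0},
    {"x": 0,"y": 0,"z": -4.5,"roll": 0,"fingers": 0},
  ],
)

```text
time: 34.05
tool_pos: [0.576, -0.1187, 0.2096]
ee_rot: [-89.4, 0.0, -100.4]
wrist_force: [-0.2, -0.6, -1.0]
width: 0.0855
```

>>> play_rows(
  plan=[
    {"x": 0,"y": 0,"z": -4.5,"roll": 0,"fingers": 0},
    {"x": 0,"y": 0,"z": -2,"roll": 0,"fingers": 0},
    {"x": 0,"y": 0,"z": 0,"roll": 0,"fingers": 0},
    {"x": 0,"y": 0,"z": 0,"roll": 0,"fingers": 0},
    {"x": 0,"y": 0,"z": 0,"roll": 0,"fingers": 0},
  ],
)

```text
time: 34.55
tool_pos: [0.5096, -0.1073, 0.2047]
ee_rot: [-89.9, 0.0, -100.4]
wrist_force: [-0.0, 0.1, 0.1]
width: 0.0851
```

Run:
```python
from h import *
w=cap("wrist","w34");s=cap("scene","s34f");crop(s,220,200,330,330,4.5,"s34");t=cap("top","t34")
```

```text
(no output)
```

View pics/w34.png

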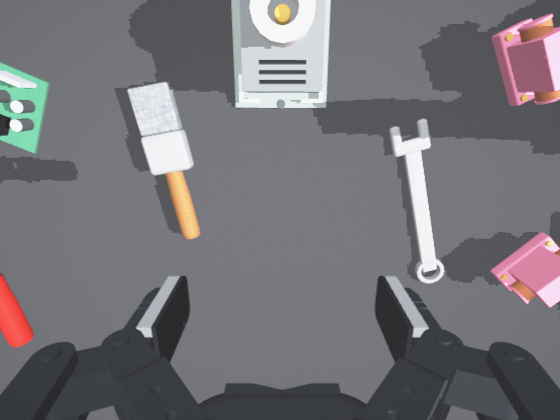

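View pics/s34.png

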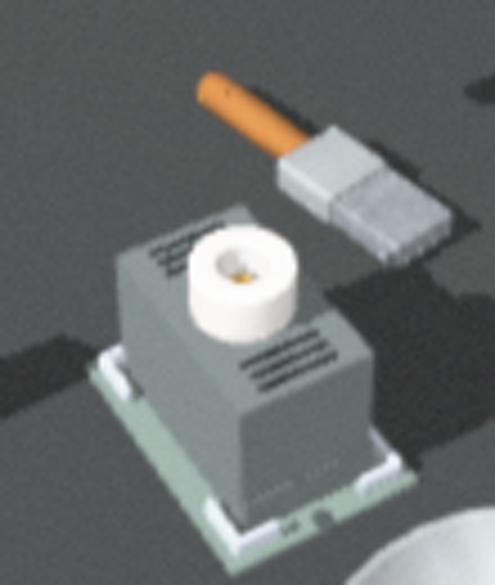

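View pics/t34.png

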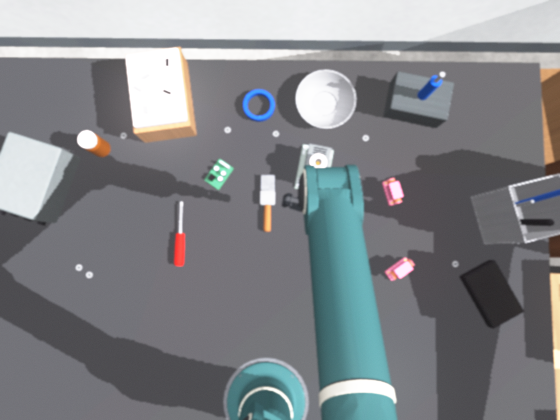

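The final views show the ring flat on the cover with the stub inside its bore. The board (219,174), screwdriver (180,235) and brush (267,200) are at the same top-view pixels as at the start. The wrench shows undisturbed in the wrist view. The arm is clear, so I'm handing in.

```bash
python3 -c "
from bench import ctrl
print(ctrl.get_obs()['qd']); print(ctrl.sign_off())"
```

```text
[ 0.03030294  0.03925462  0.08965809  0.48609503  0.06736706 -0.03515582
 -0.01881431]
the job is handed in; nothing more can be done
None
```

The pump is back together in its tray and the job is handed in, at about 35 s of the 120 s allowed. I placed the shell, pump, cover and ring in that order. Each was lowered until the wrist force showed light contact, and the readings I saw at placing stayed under about 7 N.

- **Seating:** Each part touched down within about 0.3 mm of its expected seated height. In the last pictures the stack looks level, with the ring flat on the cover and the stub inside its bore.
- **Bystanders:** The board, screwdriver and brush are at the same places in the last top view as at the start. The arm hid the wrench there, so I checked it only in the wrist view, where it looked undisturbed. The two pink look-alikes were not touched.
- **Disagreements:** The top and wrist cameras differed by about 2 mm on the shell and 1–2 mm on the tray and ring. Parts held in the gripper read about 2 mm too far forward, and the held cover measured 58.7 mm across instead of 62 mm. I moved the ring 1.5 mm forward before its final lowering. All of these were well within the roughly 5 mm clearances.

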